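# Fit the snap guards to the lead screw of a bench lathe

## Robot

A 6-joint arm with a two-finger parallel gripper is mounted at the origin on the work surface. World frame = base frame: x ahead of the robot, y to its left, z up, the work surface at z = 0. Lengths are in m, angles in rad, forces in N, time in s.
With the tool pointing down it reaches from about 0.25 to 0.8 m from the base axis. Payload 8.5 kg.
Tool frame: the origin (TCP) lies midway between the tips of the shut fingers; the grasp point (between the pads) lies manip.pinch_z behind it (manip.pinch_z is the distance from the TCP to the grasp point, in m); z points along the fingers, y is the direction in which the jaws open and shut (so a half turn about z gives the same grasp; the last joint's range is limited). The gripper opens to 85 mm and grips with 20 to 120 N. Pads are 22 mm wide; open, the fingers measure 114 mm over their backs; the gripper's body (76 mm by 85 mm) begins 54 mm behind the grasp point. The pads swing forward as they close: fully open they stand 13 mm farther back than shut.
Start: joints at [-1.101, 0.238, -0.013, 1.319, 0, 1.571], TCP at [0.238, -0.468, 0.231] pointing down, gripper open.
Joint ranges: [-2.66, 2.66], [-1.03, 1.9], [-1.14, 1.46], [-1.82, 2.27], [-1.45, 1.34], [-3.14, 3.14]. Speed limits (rad/s): [2.22, 2.22, 2.79, 3.14, 3.14, 3.14].

## Interface

Orientations are given as a 3x3 rotation matrix whose columns are the frame's x, y, z axes.
In Python, from plant import manip, get_image gives the robot as it stands.
- The arm moves only by the tool play_rows, never from a script. Its argument "rows" is a list of rows, each a list of 4 numbers: the shift along the tool's x, y, z in units of 50 mm (1.0 is 50 mm), then the turn about the tool's z in rad. A call has 1 to 12 rows; each row shifts and turns the pose as measured when the row begins, along the tool's axes as they then stand; what a row does not reach is not made up. A row lasts 1/8 s, in which the tool goes at most 62.5 mm and 10.7 degrees, less where a joint would pass 70% of its speed; a pose out of reach is approached as far as the arm can. A call is refused whole if a number of a shift passes 1 or a number of a turn 0.188, either way. A call with a gripper value outside its range is refused whole. "grip" is the finger opening in mm, from 0 to 85.4, set as the call begins (left out, the last holds). The fingers move at their own pace and stop on an object; the grip force is fixed at half the most. Time passes only in rows, so rows that do not move let the fingers close. It gives the time, the measured TCP pose, the force and the opening at its end, in the units of the state.
- manip.get_obs(): the state, without advancing time (a new reading comes with each control period).
- get_image(name): name is "side" or "top"; returns a dict with "frame" (384x512x3 uint8, red, green, blue), "fx", "fy", "cx", "cy" (pixels), "R" (3x3) and "t" (3): a world point X has camera coordinates R X + t. Camera axes: x right, y down, z forward; pixel columns grow to the right and rows downward; lengths in m; the calibration is good to about 2 mm. A picture is of the moment at which its call begins. There is no depth.
- manip.finish_job(): hands the job in, once; it reports no verdict.
The state is a dict: "t": time; "joint_positions": joint angles; "joint_vel": joint speeds; "effort": joint torques, N m; "position": TCP position; "ee_rot": TCP orientation; "wrist_force": force on the tool from outside, world axes, zero at the start; "moment": the same for the moment, N m; "gripper_width": finger opening in m.
Only numpy, scipy, OpenCV 4.12 (cv2) and the standard library are available. Lean on these libraries where they do the work, as an engineer would, in place of code of your own. Each camera call takes 0.05 s, during which the arm holds its last target. There are 200 camera calls.

## Task

Before turning, cover the lathe's bare lead screw: hang every screw guard that stands ready on the table astride the free stretch of the screw, between the carriage and the end bearing, and press each one shut under the screw with the snap pliers until its press stud clicks home. Do the pressing with the pliers, not with the gripper's own fingers on the front leaves; finish with the pliers standing in their wooden block again, handles up, and leave the oil can, chuck key, caliper and drill chuck where they are.

Things in the scene. Friction and masses are not known exactly. Their poses are not given: they have to be found in the camera images.
- lathe: Small bench lathe fixed on the table, 690 mm long, 210 mm high. Origin on the table below the middle of the free lead screw; x to its back, y along the screw towards the headstock (robot's left), z up. Bed behind the screw: front face at x = 55 mm, top z = 110. Carriage, chuck and headstock (y > 145 mm) and tailstock (y < -185) stand higher. In front of and under the free screw is nothing.
- screw_mid (a point): Middle of the free lead screw, on its axis; axes as the lathe. The screw is the bare 10 mm round steel bar along the lathe's front, axis 85 mm above the table, free from y = -138 mm (end bearing) to y = +145 mm (carriage), 283 mm in all.
- tool_block: Dark wooden block, fixed on the table, in whose open pocket the pliers stand. Outside 120 x 38 mm, 65 mm high; pocket 108 x 26 mm, its floor 6 mm above the table. Origin: centre of its underside; x along its length, the way the jaws spread.
- pliers: Snap pliers of two crossing halves, 155 mm long, 22 mm thick, 150 g, symmetric. Origin at the pivot (86 mm above the table as they stand in the block); z from jaws to handles, x the way they open, y the pivot's axis. The bar ends of the open jaws reach 80 mm below the pivot, 92 mm over all in x, 20 mm in y. The space between the jaws is free up to 12 mm below the pivot.
- pliers_grip (a point): Between the two handle ends, 63 mm above the pivot. Each end is a black pad 13 mm thick, 24 mm long along y, 12 mm high; 69 mm over both outsides when open. Nothing stands more than 10 mm higher. Grip across both ends, along x: the spring presses them out (7 N open, 9 N closed). Once gripped never open beyond 66 mm until they stand in the block; held open they can tilt in fast moves, squeezed fully they are held firmly.
- pliers_dies (a point): Between the centres of the two flat dies (10 mm high, 20 mm along y, on the inner sides of the jaw ends), 72 mm below the pivot. Die gap against width over the handle ends: 69 mm wide, gap 59; 65, 55; 62, 52; 35, 25 (a guard is shut); 29, 20 (stop). At 65 the dies' centres are 136 mm below those of the handle ends, at 35 they are 10 mm farther.
- guard1: Screw guard, 45 mm long (y), about 95 g; 2 to 4 alike are there. It stands astride like a tent: origin at table level, x from front leaf to rear leaf, z up. Rear leaf fixed, upright: x = 9 to 13 mm, z = 0 to 45. Black back: x = -12 to 13, z = 45 to 51. The sloping front leaf is hinged at x = -10, z = 48. Open from below. It may hang on the screw either way round.
- guard1_saddle (a point): x = 0, y = 0, z = 40 mm of guard1: height of the screw's axis when the back rests on it. Hanging, the guard can shift some 8 mm across the screw and swing up to 0.3 rad. To lower it over the screw: between the open stud and the socket (z = 5 to 10) the way is free from x = -17 to 3; straight down with the screw's axis under the rib (x = -5) clears by 3 mm.
- guard1_rib (a point): Top centre of guard1's lifting rib (x = -5, z = 65): black, 9 mm thick in x, 34 mm long in y, 14 mm high above the back. The place to grip it, fingers in front of and behind the rib, tips just above the back. Gripping the leaves would shut it.
- guard1_stud (a point): Outer face of guard1's brass press stud, on the front leaf 40 mm below the hinge. Shut, it lies at x = -13, z = 8, under the screw, opposite the socket in the rear leaf. Open, it lies at z = 17; the guard is 53 mm wide there, 45 mm at z = 26, 25 mm shut. Pliers: one die on the front leaf between here and the screw, the other behind the rear leaf.
- guard1_flap (a joint): Front leaf of guard1: 0 open (weak spring; it slopes out 0.70 rad, its foot 50 mm in front of the origin), 0.70 shut (parallel to the rear leaf, x = -12 to -8, down to z = -13). From 0.52 on the stud meets its socket's spring: about 9 N at the stud, then it clicks to 0.70 and stays.
- oil_can: Bystander: steel oil can, 54 mm across, 126 mm high with its thin spout; origin at the centre of its underside.
- chuck_key: Bystander: T-shaped steel chuck key, 80 x 80 mm, lying.
- caliper: Bystander: steel and black caliper, 190 mm, lying.
- drill_chuck: Bystander: steel drill chuck, 38 mm across, 60 mm high, standing; origin at the centre of its underside.
- guard2: Screw guard, all as guard1.
- guard2_saddle (a point): x = 0, y = 0, z = 40 mm of guard2, as for guard1.
- guard2_flap (a joint): Front leaf of guard2, as for guard1: 0 open, 0.70 shut.
- guard3: Screw guard, all as guard1.
- guard3_saddle (a point): x = 0, y = 0, z = 40 mm of guard3, as for guard1.
- guard3_flap (a joint): Front leaf of guard3, as for guard1: 0 open, 0.70 shut.
- guard4: Screw guard, all as guard1.
- guard4_saddle (a point): x = 0, y = 0, z = 40 mm of guard4, as for guard1.
- guard4_flap (a joint): Front leaf of guard4, as for guard1: 0 open, 0.70 shut.
Mind the look-alikes: they are no part of the job. Leave any blue look-alike of the guard2 alone.

How it is judged:
On the way, in this order (a step that is already met when the one before it is completed fails the run):
1. every guard hangs astride the free part of the lead screw (x of guard1_saddle in the frame of lathe between -0.01 and 0.01 m and z of guard1_saddle in the frame of lathe between 0.078 and 0.092 m and y of guard1_saddle in the frame of lathe between -0.135 and 0.14 m and x of guard2_saddle in the frame of lathe between -0.01 and 0.01 m and z of guard2_saddle in the frame of lathe between 0.078 and 0.092 m and y of guard2_saddle in the frame of lathe between -0.135 and 0.14 m and x of guard3_saddle in the frame of lathe between -0.01 and 0.01 m and z of guard3_saddle in the frame of lathe between 0.078 and 0.092 m and y of guard3_saddle in the frame of lathe between -0.135 and 0.14 m and x of guard4_saddle in the frame of lathe between -0.01 and 0.01 m and z of guard4_saddle in the frame of lathe between 0.078 and 0.092 m and y of guard4_saddle in the frame of lathe between -0.135 and 0.14 m), for 0.2 s.
2. every guard on the screw is snapped shut (all of step 1 and value of joint each of guard1_flap, guard2_flap, guard3_flap, guard4_flap above 0.66 rad), for 0.3 s.
At the end, for the whole second after the job is handed in: Every guard present hangs on the free lead screw (saddle point within 10 mm of its axis across, 7 mm in height), snapped shut (leaf joint above 0.66) and at rest; the pliers stand in the block, handles up: tilt below 0.2 rad, pivot within 15 mm of its middle, 78 to 92 mm high, at rest (all of step 2 and linear speed of each of guard1, guard2, guard3, guard4, pliers below 0.03 m/s and horizontal distance between pliers and tool_block below 0.015 m and height (world z) of pliers between 0.078 and 0.092 m and angle between pliers's own z axis and vertical below 0.2 rad); the robot touches nothing.
It fails at once if the oil can was moved more than 30 mm (distance of oil_can from where it was at the start of the episode above 0.03 m).
It fails at once if the chuck key was moved more than 30 mm (distance of chuck_key from where it was at the start of the episode above 0.03 m).
It fails at once if the caliper was moved more than 30 mm (distance of caliper from where it was at the start of the episode above 0.03 m).
It fails at once if the drill chuck was moved more than 30 mm (distance of drill_chuck from where it was at the start of the episode above 0.03 m).
It fails at once if a front leaf was pressed with the gripper's fingers (over 8 N) instead of the pliers ((contact force between the fingers and guard1 above 8 N and value of joint guard1_flap between 0.3 and 0.62 rad) or (contact force between the fingers and guard2 above 8 N and value of joint guard2_flap between 0.3 and 0.62 rad) or (contact force between the fingers and guard3 above 8 N and value of joint guard3_flap between 0.3 and 0.62 rad) or (contact force between the fingers and guard4 above 8 N and value of joint guard4_flap between 0.3 and 0.62 rad)).
Of guard1, guard2, guard3, guard4 only 2 to 4 are there at a start; the rules pass over those that are not, and their reading is None.
At some moment in a run one of guard1, guard2, guard3, guard4 may be knocked a few centimetres aside while the robot is not near it.
It also fails if it takes over 210 s, if anything falls off the work surface, if the arm or the gripper's body presses on something with over 40 N, if the wrist force passes 120 N, or if a joint passes its speed limit or range.

## Working session

There is one attempt and no reset: what is moved stays moved. The work goes in short steps, Python scripts to look and compute and a tool call to move; the robot and the scene stay as the last step left them, time stands still between calls to the robot, and variables do not carry over. Pictures are saved under pics/ and viewed, about 12 in all and at most 16, crops included, and the job is handed in when it is done.

Besides the shell and the picture viewer there is one more tool, called after "Call:" as name([rows], argument=value, ...), one row to a line, values as JSON. play_rows: Moves the arm, as the interface text tells. Its arguments: {"type":"object","properties":{"rows":{"type":"array"},"grip":{"type":"number"}},"required":["rows"]}

```bash
ls; mkdir -p pics; python3 - <<'E'
from plant import manip,get_image
import cv2,numpy as np
print(manip.pinch_z); o=manip.get_obs(); print(o)
for n in("top","side"):
    d=get_image(n); cv2.imwrite(f"pics/{n}0.png",cv2.resize(d["frame"][:,:,::-1],(800,600),interpolation=cv2.INTER_CUBIC))
    print(n,d["fx"],d["fy"],d["cx"],d["cy"],d["R"],d["t"], -np.array(d["R"]).T@d["t"])
E
```

```text
pics
0.0187
{'t': 0.0, 'joint_positions': array([-1.10100639e+00,  2.38765498e-01, -1.42240300e-02,  1.31919515e+00,
       -9.78026916e-06,  1.57079801e+00]), 'joint_vel': array([-0.0028777 , -0.00015305,  0.00037442,  0.00082384, -0.00136692,
        0.00013579]), 'effort': array([-8.90005663e-05, -5.38776219e+01,  3.46440625e+01,  1.83723844e-02,
        6.64384379e-05, -2.43666489e-05]), 'position': array([ 0.23748386, -0.46776924,  0.2306974 ]), 'ee_rot': array([[ 8.91664158e-01,  4.52697054e-01, -6.37224539e-04],
       [ 4.52697502e-01, -8.91663305e-01,  1.23351175e-03],
       [-9.78260137e-06, -1.38834818e-03, -9.99999036e-01]]), 'wrist_force': array([-0.68536326,  0.23840767, -0.91335936]), 'moment': array([0.03608386, 0.00418775, 0.01759686]), 'gripper_width': 0.08560055055861522}
top 378.11109902371226 378.11109902371226 265.1129646104215 194.5658032167557 [[ 0.01529537 -0.99986947  0.00520506]
 [-0.96798496 -0.01611161 -0.2504906 ]
 [ 0.25054177 -0.00120708 -0.96810504]] [-0.02656975  0.50465447  1.10914621] [ 0.21101688 -0.01709666  1.20031953]
side 466.18166671895665 466.18166671895665 253.16566783791598 188.65705140845324 [[ 0.70227227 -0.71184676  0.00937274]
 [-0.45127198 -0.45530773 -0.76749493]
 [ 0.55060626  0.53476076 -0.64098649]] [-0.34183753  0.27104895  1.2551058 ] [-0.32868929 -0.79110659  1.01573851]
```

View pics/top0.png

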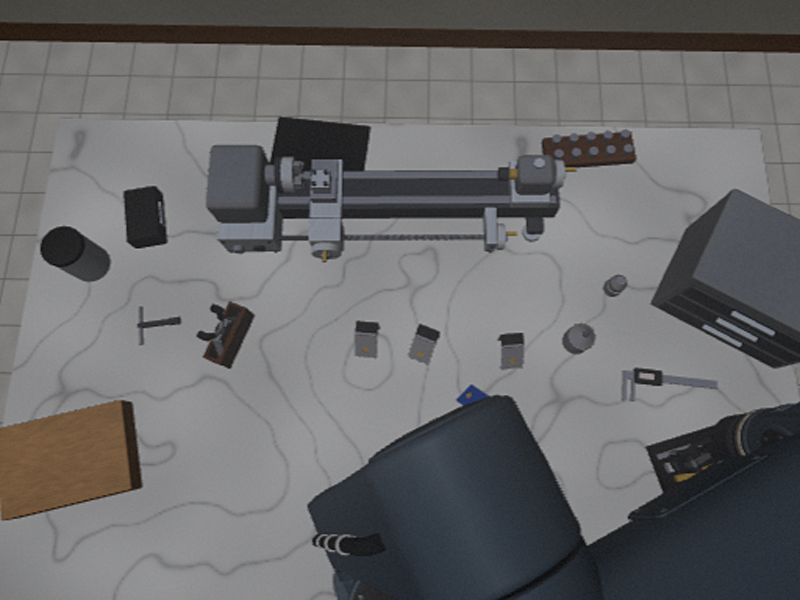

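View pics/side0.png

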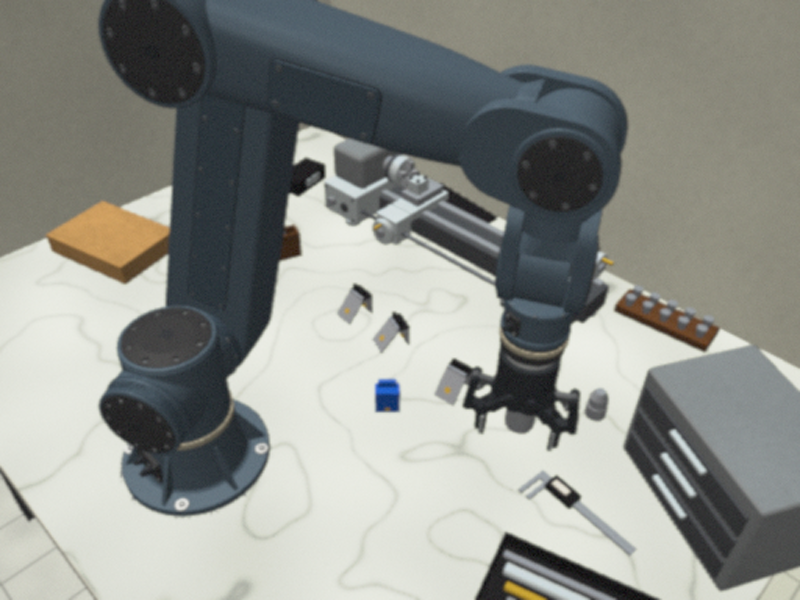

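Top view (800×600 picture): three grey guards at (367,338), (424,343) and (512,350), each with black back, grey leaf and brass stud facing the robot. The blue look-alike is at (472,397), partly under the arm. The pliers' block is at (228,335), the screw runs (343..485, 237), and the oil can and drill chuck stand at (579,338) and (615,285). The side view shows the same three grey guards plus the blue one at (387,396). I'll crop these to confirm and measure.

```bash
cat > h.py <<'E'
from plant import manip,get_image
import cv2,numpy as np
def ray(d,uv,z):
    R=np.array(d["R"]);t=np.array(d["t"]);c=-R.T@t
    v=R.T@np.array([(uv[0]-d["cx"])/d["fx"],(uv[1]-d["cy"])/d["fy"],1.]);return c+v*(z-c[2])/v[2]
def proj(d,X):
    p=np.array(d["R"])@np.asarray(X,float)+d["t"];return np.array([d["fx"]*p[0]/p[2]+d["cx"],d["fy"]*p[1]/p[2]+d["cy"]])
def tri(ds,uvs):
    A=[];b=[]
    for d,(u,v) in zip(ds,uvs):
        R=np.array(d["R"]);t=np.array(d["t"])
        for k,a in((0,(u-d["cx"])/d["fx"]),(1,(v-d["cy"])/d["fy"])):
            A.append(R[k]-a*R[2]);b.append(a*t[2]-t[k])
    return np.linalg.lstsq(np.array(A),np.array(b),rcond=None)[0]
def crop(d,u0,v0,w,h,s): 
    im=cv2.resize(d["frame"][v0:v0+h,u0:u0+w,::-1],None,fx=s,fy=s,interpolation=cv2.INTER_CUBIC)
    for u in range((u0//10+1)*10,u0+w,10): cv2.line(im,((u-u0)*s,0),((u-u0)*s,8 if u%50 else 20),(0,0,255),1)
    for v in range((v0//10+1)*10,v0+h,10): cv2.line(im,(0,(v-v0)*s),(8 if v%50 else 20,(v-v0)*s),(0,0,255),1)
    return im
def lego(d,box,thr):  # dark blobs
    u0,v0,w,h=box;g=d["frame"][v0:v0+h,u0:u0+w].max(2)
    n,l,s,c=cv2.connectedComponentsWithStats((g<thr).astype(np.uint8))
    return [(s[i][4],c[i]+[u0,v0],[u0,v0]+cv2.minAreaRect(np.argwhere(l==i)[:,::-1].astype(np.float32))[0],cv2.minAreaRect(np.argwhere(l==i)[:,::-1].astype(np.float32))[1:]) for i in range(1,n) if s[i][4]>15]
E
python3 - <<'E'
from h import *
d=get_image("top"); s=get_image("side")
a=crop(d,120,180,230,75,3); b=crop(d,130,120,230,60,3)
c=crop(s,205,170,120,90,4)
W=800
f=lambda i:cv2.copyMakeBorder(i,0,0,0,W-i.shape[1],cv2.BORDER_CONSTANT)
# pliers crop enlarged beside side crop
p=crop(d,120,185,50,55,5)
row=np.zeros((max(360,p.shape[0]),W,3),np.uint8); row[:360,:480]=c; row[:p.shape[0],500:750]=p
im=np.vstack([f(b),f(a)]); cv2.imwrite("pics/c1.png",im); cv2.imwrite("pics/c2.png",row)
for b in lego(d,(215,195,125,35),70): print(b)
for b in lego(s,(205,170,100,75),60): print(b)
E
```

```text
Traceback (most recent call last):
  File "h.py", line 23, in lego
    return [(s[i][4],c[i]+[u0,v0],[u0,v0]+cv2.minAreaRect(np.argwhere(l==i)[:,::-1].astype(np.float32))[0],cv2.minAreaRect(np.argwhere(l==i)[:,::-1].astype(np.float32))[1:]) for i in range(1,n) if s[i][4]>15]
                                  ~~~~~~~^~~~~~~~~~~~~~~~~~~~~~~~~~~~~~~~~~~~~~~~~~~~~~~~~~~~~~~~~~~~~~~~~
TypeError: can only concatenate list (not "tuple") to list
```

View pics/c1.png

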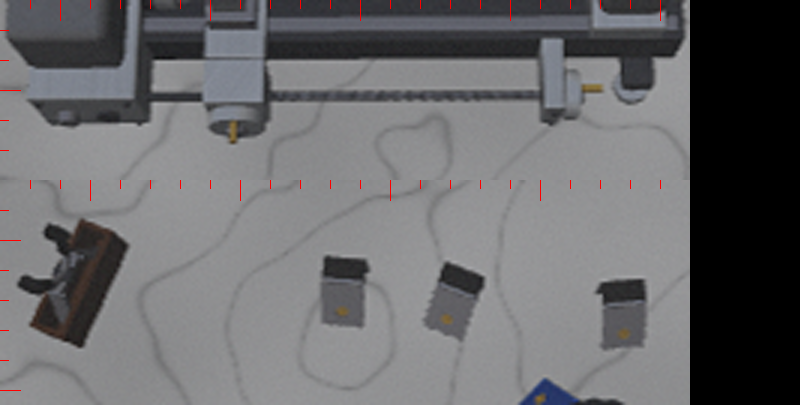

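View pics/c2.png

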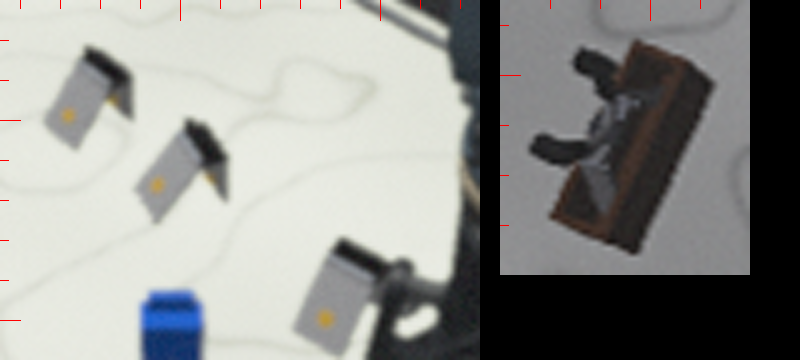

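```bash
cat >> h.py <<'E'
from scipy.optimize import minimize
from itertools import product
def bx(x,y,z): return np.array(list(product(x,y,z)))
Y=(-.0225,.0225)
s,c=np.sin(.7),np.cos(.7)
LEAF=np.array([[-.010-.061*s+o*c,y,.048-.061*c-o*s] if k else [-.010+o*c,y,.048-o*s] for k in(0,1) for o in(-.002,.002) for y in Y])
PARTS=[bx((.009,.013),Y,(0,.045)),bx((-.012,.013),Y,(.045,.051)),bx((-.0095,-.0005),(-.017,.017),(.051,.065)),LEAF]
def pose(P,x,y,a,z=0): 
    C,S=np.cos(a),np.sin(a);return P@np.array([[C,S,0],[-S,C,0],[0,0,1]])+[x,y,z]
def render(d,parts,q,shape,off,S=4,z=0):
    m=np.zeros((shape[0]*S,shape[1]*S),np.uint8)
    for P in parts:
        uv=np.array([proj(d,X) for X in pose(P,*q,z)])-off+.5
        cv2.fillConvexPoly(m,cv2.convexHull(np.round(uv*S).astype(np.int32)),1)
    return cv2.resize(m.astype(np.float32),(shape[1],shape[0]),interpolation=cv2.INTER_AREA)
def fit(ds,q,parts=PARTS,thr=25,z=0,r=22,mk=None):
    data=[]
    for d in ds:
        u,v=np.round(proj(d,[q[0],q[1],z+.03])).astype(int);u0,v0=u-r,v-r
        im=d["frame"][v0:v0+2*r,u0:u0+2*r].astype(float).mean(2)
        w=np.clip((np.percentile(im,70)-im)/thr,0,1)
        n,l,st,cc=cv2.connectedComponentsWithStats((w>.5).astype(np.uint8));
        k=l[r-4:r+5,r-4:r+5];k=np.bincount(k[k>0]).argmax() if (k>0).any() else 0
        w=w*cv2.dilate((l==k).astype(np.uint8),np.ones((3,3)))
        data.append((d,w,(u0,v0)))
    f=lambda p:sum(np.abs(render(d,parts,(p[0]/1e3,p[1]/1e3,p[2]/50),w.shape,o,z=z)-w).sum() for d,w,o in data)
    q0=np.array([q[0]*1e3,q[1]*1e3,q[2]*50])
    best=min((minimize(f,q0+[0,0,a],method="Nelder-Mead",options=dict(initial_simplex=[q0+[0,0,a],q0+[8,0,a],q0+[0,8,a],q0+[0,0,a+10]],xatol=.1,fatol=.1)) for a in(-8,8)),key=lambda m:m.fun)
    return np.array([best.x[0]/1e3,best.x[1]/1e3,best.x[2]/50]),best.fun
def brass(d,u,v,r=16):
    w=d["frame"][v-r:v+r,u-r:u+r].astype(float);k=np.clip(w[...,0]-w[...,2]-25,0,None)
    yy,xx=np.mgrid[v-r:v+r,u-r:u+r];return np.array([(k*xx).sum(),(k*yy).sum()])/k.sum() if k.sum()>0 else None
E
python3 - <<'E'
from h import *
d=get_image("top"); s=get_image("side")
G=[((234,223),(222,198),0),((269,226),(244,216),-.3),((328,230),(286,249),0)]
for t,sd,a in G:
    bt,bs=brass(d,*t,8),brass(s,*sd,8); X=tri((d,s),(bt,bs)); q0=(X[0]+.038,X[1],a)
    print("stud",X.round(4),[ (lambda r:(r[0].round(4),round(r[1],1)))(fit(v,q0)) for v in((d,s),(d,),(s,))])
for n,z in(((147,193),.065),((158,197.4),.065),((141,232),.065),((130,227.6),.065),((219.5,152.3),.085),((310,151.7),.085)): print(n,ray(d,n,z).round(4))
E
```

```text
stud [0.4215 0.0799 0.0166] [(array([ 0.4592,  0.077 , -0.0498]), np.float64(100.5)), (array([ 0.4596,  0.0776, -0.0759]), np.float64(53.4)), (array([ 0.4588,  0.0776, -0.0051]), np.float64(45.0))]
stud [ 0.4145 -0.0307  0.0172] [(array([ 0.4505, -0.0437, -0.3118]), np.float64(77.2)), (array([ 0.4505, -0.0438, -0.3637]), np.float64(30.9)), (array([ 0.4494, -0.0442, -0.2885]), np.float64(35.8))]
stud [ 0.4018 -0.2172  0.0174] [(array([ 0.4395, -0.2133,  0.0952]), np.float64(523.6)), (array([ 0.4396, -0.2134,  0.0796]), np.float64(48.5)), (array([ 0.4377, -0.2161,  0.0644]), np.float64(473.8))]
(147, 193) [0.5038 0.3476 0.065 ]
(158, 197.4) [0.4903 0.3124 0.065 ]
(141, 232) [0.3819 0.3543 0.065 ]
(130, 227.6) [0.3947 0.3889 0.065 ]
(219.5, 152.3) [0.6342 0.1266 0.085 ]
(310, 151.7) [ 0.6411 -0.1573  0.085 ]
```

The crop confirms that the three grey guards (brass stud, black rib) are the ones meant; the blue one is excluded. Stud heights triangulate to 17 mm, which matches the text. Next is a small planner that converts world targets to rows.

```bash
cat > p.py <<'E'
# usage: p.py "x,y,z,yaw[,n]" ...   yaw = world angle of tool y ; prints rows from the present pose
import sys,math
from h import *
o=manip.get_obs();p=np.array(o["position"]);R=np.array(o["ee_rot"]);a=math.atan2(R[1,1],R[0,1])
print("t %.2f pos %s toolyaw %.3f grip %.4f q6 %.2f F %s"%(o["t"],p.round(4),a,o["gripper_width"],o["joint_positions"][5],np.round(o["wrist_force"],1)))
for w in sys.argv[1:]:
    w=[float(v) for v in w.split(",")];D=np.array(w[:3])-p;da=(w[3]-a+math.pi/2)%math.pi-math.pi/2 if len(w)<6 else w[3]-a
    n=int(w[4]) if len(w)>4 and w[4] else max(1,math.ceil(np.linalg.norm(D)/.045),math.ceil(abs(da)/.17))
    rows=[]
    for i in range(n):
        # tool x=(-sin? ) from down-pointing tool: y=(cos a,sin a), z=-Z, x = y x z
        y=np.array([math.cos(a),math.sin(a),0]);z=np.array([0,0,-1.]);x=np.cross(y,z);d=D/n
        rows.append([round(float(d@k)/.05,2) for k in(x,y,z)]+[round(-da/n,3)]);a+=da/n
    p=np.array(w[:3]);print(rows)
E
python3 p.py 0.4345,-0.2138,0.20,0.085 0.4345,-0.2138,0.13,0.085
```

```text
t 0.30 pos [ 0.2376 -0.468   0.2311] toolyaw -1.101 grip 0.0854 q6 1.57 F [ 0.1 -0.7  1. ]
[[0.73, -0.34, 0.08, -0.148], [0.77, -0.23, 0.08, -0.148], [0.8, -0.12, 0.08, -0.148], [0.8, 0.0, 0.08, -0.148], [0.79, 0.12, 0.08, -0.148], [0.77, 0.24, 0.08, -0.148], [0.72, 0.35, 0.08, -0.148], [0.67, 0.45, 0.08, -0.148]]
[[0.0, 0.0, 0.7, -0.0], [0.0, 0.0, 0.7, -0.0]]
```

Call:
play_rows([
  [0.73, -0.34, 0.08, -0.148],
  [0.77, -0.23, 0.08, -0.148],
  [0.8, -0.12, 0.08, -0.148],
  [0.8, 0.0, 0.08, -0.148],
  [0.79, 0.12, 0.08, -0.148],
  [0.77, 0.24, 0.08, -0.148],
  [0.72, 0.35, 0.08, -0.148],
  [0.67, 0.45, 0.08, -0.148],
  [0, 0, 0, 0],
], grip=40)

```text
t: 1.42
position: [0.4369, -0.2042, 0.1977]
ee_rot: [[-0.12, 0.993, 0.001], [0.993, 0.12, -0.0], [-0.0, 0.001, -1.0]]
wrist_force: [-0.0, 0.8, 0.3]
gripper_width: 0.04
```

```bash
python3 p.py 0.4345,-0.2138,0.10,0.085 0.4345,-0.2138,0.055,0.085
```

```text
t 1.43 pos [ 0.4369 -0.2042  0.1977] toolyaw 0.120 grip 0.0400 q6 1.01 F [-0.   0.8  0.3]
[[-0.06, -0.02, 0.65, 0.012], [-0.06, -0.02, 0.65, 0.012], [-0.06, -0.02, 0.65, 0.012]]
[[0.0, 0.0, 0.45, -0.0], [0.0, 0.0, 0.45, -0.0]]
```

Call:
play_rows([
  [-0.06, -0.02, 0.6, 0.012],
  [-0.06, -0.02, 0.6, 0.012],
  [-0.06, -0.02, 0.6, 0.012],
  [0, 0, 0, 0],
])

```text
t: 1.92
position: [0.4346, -0.2151, 0.1063]
ee_rot: [[-0.079, 0.997, 0.002], [0.997, 0.079, -0.002], [-0.002, 0.002, -1.0]]
wrist_force: [-0.3, -1.1, 0.6]
gripper_width: 0.0397
```

```bash
python3 p.py 0.4345,-0.2138,0.055,0.085
```

```text
t 1.93 pos [ 0.4346 -0.2151  0.1063] toolyaw 0.079 grip 0.0397 q6 1.03 F [-0.3 -1.1  0.6]
[[0.01, -0.0, 0.51, -0.003], [0.01, -0.0, 0.51, -0.003]]
```

Call:
play_rows([
  [0.01, 0, 0.5, 0],
  [0.01, 0, 0.4, 0],
  [0, 0, 0.1, 0],
  [0, 0, 0, 0],
])

```text
t: 2.42
position: [0.4367, -0.2168, 0.0602]
ee_rot: [[-0.075, 0.997, 0.007], [0.997, 0.076, -0.005], [-0.005, 0.007, -1.0]]
wrist_force: [-0.0, -0.4, 0.6]
gripper_width: 0.0396
```

Call:
play_rows([
  [0, 0, 0, 0],
  [0, 0, 0, 0],
  [0, 0, 0, 0],
  [0, 0, 0, 0],
  [0, 0, 0, 0],
  [0, 0, -0.3, 0],
  [0, 0, -0.8, 0],
  [0, 0, -0.8, 0],
  [0, 0, 0, 0],
], grip=0)

```text
t: 3.55
position: [0.4362, -0.2164, 0.1593]
ee_rot: [[-0.075, 0.997, 0.008], [0.997, 0.075, -0.005], [-0.006, 0.007, -1.0]]
wrist_force: [0.0, 0.1, -1.3]
gripper_width: 0.0059
```

```bash
python3 p.py 0.4345,-0.2138,0.2,0.024  0.636,-0.095,0.2,0.024 0.638,-0.095,0.14,0.024
```

```text
t 3.55 pos [ 0.4362 -0.2164  0.1593] toolyaw 0.076 grip 0.0059 q6 1.04 F [ 0.   0.1 -1.3]
[[0.06, -0.03, -0.81, 0.052]]
[[0.38, 0.68, 0.0, -0.0], [0.38, 0.68, 0.0, -0.0], [0.38, 0.68, 0.0, -0.0], [0.38, 0.68, 0.0, -0.0], [0.38, 0.68, 0.0, -0.0], [0.38, 0.68, 0.0, -0.0]]
[[-0.0, 0.02, 0.6, -0.0], [-0.0, 0.02, 0.6, -0.0]]
```

```bash
python3 - <<'E'
from h import *
d=get_image("top"); s=get_image("side")
u=proj(s,manip.get_obs()["position"]);u=u.astype(int);print(u)
a=crop(s,u[0]-50,u[1]-50,100,100,4);b=crop(d,200,185,150,100,3)
im=np.zeros((400,860,3),np.uint8);im[:400,:400]=a;im[:300,405:855]=b;cv2.imwrite("pics/c3.png",im[:,:800])
E
```

```text
[296 207]
```

View pics/c3.png

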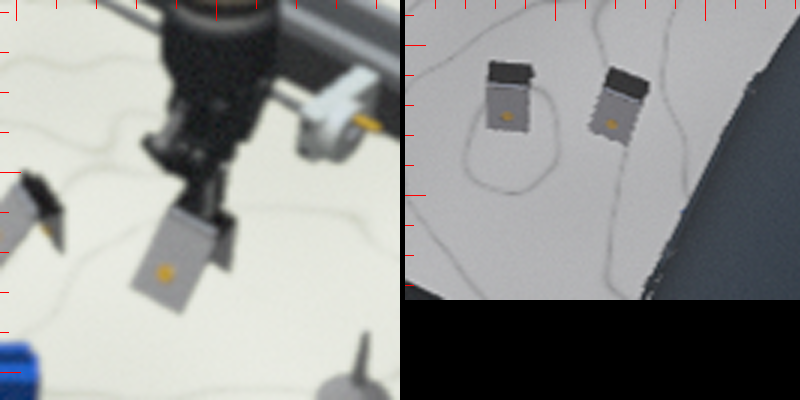

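The guard is held by its rib (side crop, stud at about (165,272)) and the other two guards are undisturbed. I'll carry it to the screw.

Call:
play_rows([
  [0.06, -0.03, -0.7, 0.052],
  [0.38, 0.6, 0, 0],
  [0.38, 0.68, 0, 0],
  [0.38, 0.68, 0, 0],
  [0.38, 0.68, 0, 0],
  [0.38, 0.68, 0, 0],
  [0.3, 0.5, 0, 0],
  [0, 0, 0, 0],
  [0, 0, 0, 0],
])

```text
t: 4.78
position: [0.6206, -0.0936, 0.176]
ee_rot: [[-0.02, 1.0, -0.019], [1.0, 0.02, 0.002], [0.002, -0.019, -1.0]]
wrist_force: [-1.2, 0.1, -1.1]
gripper_width: 0.0061
```

```bash
python3 p.py  0.6396,-0.0943,0.19,0.024; python3 - <<'E'
from h import *
d=get_image("top"); s=get_image("side")
p=manip.get_obs()["position"];u=proj(s,p).astype(int);v=proj(d,p).astype(int)
im=np.zeros((480,800,3),np.uint8)
a=crop(s,u[0]-50,u[1]-60,100,120,4);im[:,:400]=a
b=crop(d,200,125,130,60,3);im[:180,405:795]=b
cv2.imwrite("pics/c4.png",im)
# predicted screw line in side view
for y in(-.138,-.075,0,.145): print(y,proj(s,[.6378-.024*y,-.0193+y,.085]).round(1))
E
```

```text
t 4.78 pos [ 0.6206 -0.0936  0.176 ] toolyaw 0.020 grip 0.0061 q6 1.40 F [-1.2  0.1 -1.1]
[[-0.02, 0.38, -0.28, -0.004]]
-0.138 [323.3 184.9]
-0.075 [307.5 176.3]
0 [289.6 166.5]
0.145 [257.5 149. ]
```

View pics/c4.png

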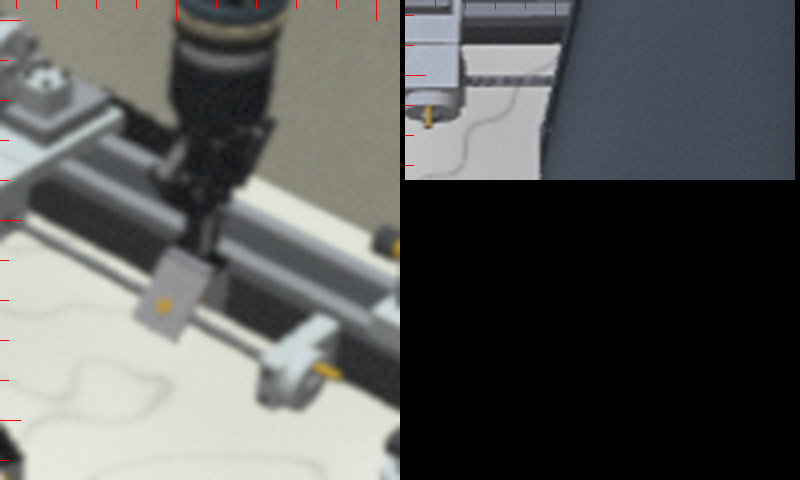

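Call:
play_rows([
  [-0.02, 0.25, 0, 0],
  [0, 0.12, 0, 0],
  [0, 0, 0, 0],
  [0, 0, 0, 0],
])

```text
t: 5.38
position: [0.6398, -0.096, 0.177]
ee_rot: [[-0.018, 1.0, -0.017], [1.0, 0.018, 0.002], [0.002, -0.017, -1.0]]
wrist_force: [1.1, 0.3, -1.8]
gripper_width: 0.0058
```

```bash
python3 p.py  0.6396,-0.0943,0.17,0.024 0.6396,-0.0943,0.104,0.024; python3 - <<'E'
from h import *
s=get_image("side"); p=manip.get_obs()["position"];u=proj(s,p);print(u)
b=brass(s,*(np.round(u).astype(int)+[-12,16]),10);print(b)
for zt in(.06,.063): 
  g=pose(np.array([[-.0365-.003,0,.0175]]),p[0]+.005,p[1],.02,p[2]-zt)[0];print(g,proj(s,g))
E
```

```text
t 5.38 pos [ 0.6398 -0.096   0.177 ] toolyaw 0.018 grip 0.0058 q6 1.40 F [ 1.1  0.3 -1.8]
[[0.03, -0.0, 0.14, -0.006]]
[[0.0, 0.0, 0.66, -0.0], [0.0, 0.0, 0.66, -0.0]]
[310.50750267 153.17638113]
[301.09686221 168.50750341]
[ 0.60527741 -0.09677876  0.13448813] [302.46521447 168.97035198]
[ 0.60527741 -0.09677876  0.13148813] [302.39091421 169.73548489]
```

Call:
play_rows([
  [0, 0, 0.4, 0],
  [0, 0, 0.4, 0],
  [0, 0, 0.3, 0],
  [0, 0, 0.2, 0],
  [0, 0, 0, 0],
  [0, 0, 0, 0],
])

```text
t: 6.18
position: [0.639, -0.096, 0.1115]
ee_rot: [[-0.018, 1.0, -0.014], [1.0, 0.018, 0.001], [0.002, -0.014, -1.0]]
wrist_force: [0.3, 0.2, -1.3]
gripper_width: 0.0057
```

```bash
python3 p.py  0.6396,-0.0943,0.104,0.024
```

```text
t 6.17 pos [ 0.639  -0.096   0.1115] toolyaw 0.018 grip 0.0057 q6 1.40 F [ 0.3  0.2 -1.3]
[[0.03, 0.01, 0.15, -0.006]]
```

Call:
play_rows([
  [0, 0, 0.06, 0],
  [0, 0, 0.06, 0],
  [0, 0, 0.04, 0],
  [0, 0, 0, 0],
])

```text
t: 6.68
position: [0.6402, -0.096, 0.1071]
ee_rot: [[-0.018, 1.0, -0.009], [1.0, 0.018, 0.001], [0.001, -0.009, -1.0]]
wrist_force: [0.0, -0.5, -1.7]
gripper_width: 0.0061
```

Call:
play_rows([
  [0, -0.05, 0.06, 0],
  [0, -0.05, 0.06, 0],
  [0, 0, 0.05, 0],
  [0, 0, 0, 0],
])

```text
t: 7.18
position: [0.6405, -0.096, 0.1071]
ee_rot: [[-0.018, 1.0, 0.008], [1.0, 0.018, -0.0], [-0.0, 0.008, -1.0]]
wrist_force: [-0.1, 0.1, -1.1]
gripper_width: 0.0062
```

Call:
play_rows([
  [0, -0.12, 0.12, 0],
  [0, 0, 0.0, 0],
])

```text
t: 7.42
position: [0.6402, -0.0962, 0.1072]
ee_rot: [[-0.019, 1.0, 0.023], [1.0, 0.019, -0.001], [-0.001, 0.023, -1.0]]
wrist_force: [-0.6, -0.4, -1.7]
gripper_width: 0.0061
```

```bash
python3 - <<'E'
from h import *
o=manip.get_obs();print(o["joint_positions"].round(3),o["effort"].round(1),o["wrist_force"],o["moment"])
s=get_image("side");d=get_image("top");print(d["frame"][140:160,290:300].mean((0,1)))
u=proj(s,o["position"]).astype(int);cv2.imwrite("pics/c5.png",crop(s,u[0]-50,u[1]-50,100,100,6))
E
```

```text
[-0.15   0.489  0.044  1.103  0.003  1.401] [  0.1 -73.3  34.4  -0.6   0.1  -0. ] [-0.61747042 -0.41286453 -1.68309492] [-0.07594227  0.01977888 -0.04420011]
[63.23  72.675 84.02 ]
```

View pics/c5.png

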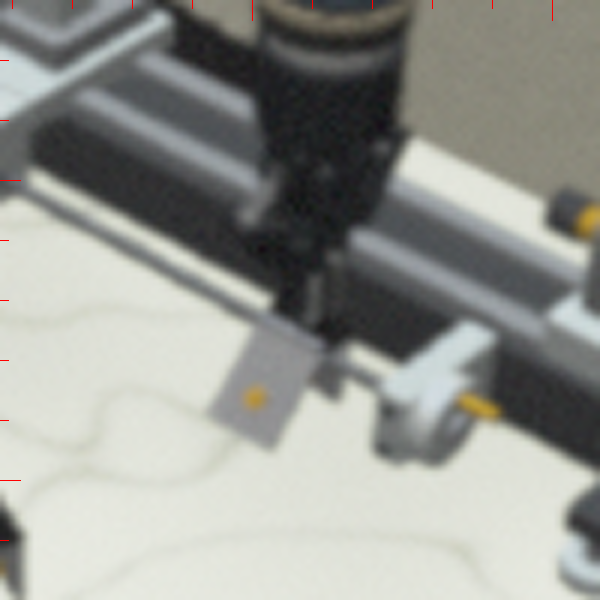

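Call:
play_rows([
  [0, 0, 0.2, 0],
  [0, 0, 0.0, 0],
])

```text
t: 7.78
position: [0.644, -0.0964, 0.1056]
ee_rot: [[-0.019, 0.999, 0.035], [1.0, 0.019, -0.002], [-0.002, 0.035, -0.999]]
wrist_force: [0.0, 0.7, -1.3]
gripper_width: 0.006
```

Call:
play_rows([
  [0, 0, -0.3, 0],
  [0, 0, 0.0, 0],
  [0, 0, 0, 0],
])

```text
t: 8.15
position: [0.6421, -0.0963, 0.1195]
ee_rot: [[-0.019, 0.999, 0.031], [1.0, 0.019, -0.001], [-0.002, 0.031, -1.0]]
wrist_force: [0.1, 0.1, -1.4]
gripper_width: 0.0061
```

```bash
python3 - <<'E'
from h import *
o=manip.get_obs();print(o["joint_positions"].round(4),o["effort"].round(2))
E
```

```text
[-0.1505  0.4783  0.0592  1.121   0.0033  1.4015] [ 1.000e-02 -7.234e+01  3.423e+01 -3.500e-01  2.000e-02  0.000e+00]
```

Call:
play_rows([
  [0, -0.15, 0.0, 0],
  [0, 0, 0.0, 0],
  [0, 0, 0.3, 0],
  [0, 0, 0, 0],
  [0, 0, 0, 0],
])

```text
t: 8.78
position: [0.6337, -0.0968, 0.1031]
ee_rot: [[-0.018, 0.999, 0.03], [1.0, 0.018, -0.002], [-0.002, 0.03, -1.0]]
wrist_force: [0.6, 1.9, 7.6]
gripper_width: 0.006
```

Call:
play_rows([
  [0, 0, 0, 0],
  [0, 0, 0, 0],
  [0, 0, 0, 0],
  [0, 0, -0.5, 0],
  [0, 0, -0.8, 0],
  [0, 0, -0.8, 0],
  [0, 0, -0.3, 0],
  [0, 0, 0, 0],
], grip=35)

```text
t: 9.78
position: [0.6276, -0.0963, 0.2214]
ee_rot: [[-0.019, 1.0, 0.021], [1.0, 0.019, -0.001], [-0.001, 0.021, -1.0]]
wrist_force: [0.2, 0.7, -0.3]
gripper_width: 0.0349
```

```bash
python3 p.py 0.4458,-0.0421,0.20,-0.33; python3 - <<'E'
from h import *
d=get_image("top"); s=get_image("side")
u=proj(s,[.635,-.095,.085]).astype(int); print(u)
print("hung stud side",brass(s,302,185,12),"pred",proj(s,[.637-.040,-.095,.062]))
for t,sd,a in [((234,223),(222,198),0),((269,226),(244,216),-.3)]:
    bt,bs=brass(d,*t,8),brass(s,*sd,8); print(bt,bs,tri((d,s),(bt,bs)) if bt is not None and bs is not None else 0)
cv2.imwrite("pics/c6.png",crop(s,u[0]-50,u[1]-50,100,100,5))
E
```

```text
t 9.78 pos [ 0.6276 -0.0963  0.2214] toolyaw 0.019 grip 0.0349 q6 1.40 F [ 0.2  0.7 -0.3]
[[0.23, -0.72, 0.09, 0.07], [0.18, -0.74, 0.09, 0.07], [0.13, -0.75, 0.09, 0.07], [0.08, -0.76, 0.09, 0.07], [0.02, -0.76, 0.09, 0.07]]
[306 177]
hung stud side [300.87709497 187.96648045] pred [298.62815791 187.81699315]
None [221.65111111 198.41777778] 0
None [243.96835443 215.78902954] 0
```

View pics/c6.png

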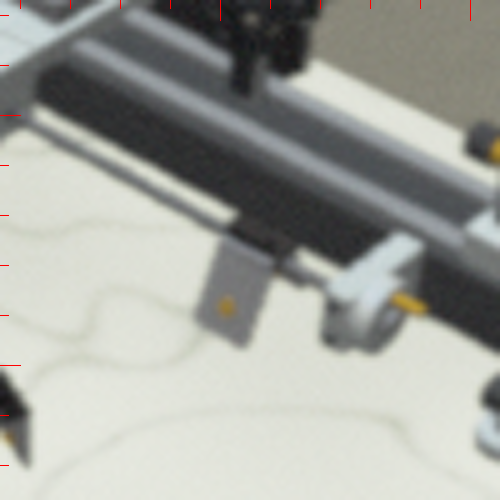

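Guard 3 hangs on the screw (stud in the crop at (226,307)), and the other two have not moved. Next is the middle guard.

Call:
play_rows([
  [0.23, -0.72, 0.09, 0.07],
  [0.18, -0.74, 0.09, 0.07],
  [0.13, -0.75, 0.09, 0.07],
  [0.08, -0.76, 0.09, 0.07],
  [0.02, -0.7, 0.09, 0.06],
  [0, 0, 0, 0],
  [0, 0, 0, 0],
], grip=40)

```text
t: 10.75
position: [0.439, -0.0398, 0.1842]
ee_rot: [[0.326, 0.945, 0.006], [0.945, -0.326, 0.001], [0.003, 0.005, -1.0]]
wrist_force: [0.3, 0.6, 1.2]
gripper_width: 0.0396
```

```bash
python3 p.py 0.4458,-0.0421,0.10,-0.33; python3 -c "
from h import *
print(manip.get_obs()['ee_rot'].round(3)[:,2])"
```

```text
t 10.75 pos [ 0.439  -0.0398  0.1842] toolyaw -0.332 grip 0.0396 q6 1.81 F [0.3 0.6 1.2]
[[0.0, 0.07, 0.84, -0.001], [0.0, 0.07, 0.84, -0.001]]
[ 0.006  0.001 -1.   ]
```

Call:
play_rows([
  [0, 0.14, 0.4, 0],
  [0, 0, 0.6, 0],
  [0, 0, 0.4, 0],
  [0, 0, 0, 0],
])

```text
t: 11.25
position: [0.4499, -0.0431, 0.1113]
ee_rot: [[0.325, 0.946, 0.006], [0.946, -0.325, 0.001], [0.003, 0.006, -1.0]]
wrist_force: [0.2, 0.3, 0.2]
gripper_width: 0.0402
```

```bash
python3 p.py 0.4458,-0.0421,0.058,-0.33; python3 - <<'E'
from h import *
s=get_image("side")
bs=brass(s,244,216,8); print(bs, fit((s,),(.4505,-.0437,-.31)))
E
```

```text
t 11.25 pos [ 0.4499 -0.0431  0.1113] toolyaw -0.331 grip 0.0402 q6 1.81 F [0.2 0.3 0.2]
[[-0.0, -0.04, 0.53, -0.0], [-0.0, -0.04, 0.53, -0.0]]
[243.96969697 215.7965368 ] (array([ 0.44914048, -0.04422945, -0.27631738]), np.float64(42.42583333333337))
```

Call:
play_rows([
  [0, -0.04, 0.5, 0],
  [0, -0.04, 0.4, 0],
  [0, 0, 0.12, 0],
  [0, 0, 0, 0],
])

```text
t: 11.8
position: [0.4514, -0.0425, 0.0633]
ee_rot: [[0.324, 0.946, 0.014], [0.946, -0.324, 0.0], [0.005, 0.013, -1.0]]
wrist_force: [-0.4, 0.1, -0.4]
gripper_width: 0.0399
```

Call:
play_rows([
  [0, 0, 0, 0],
  [0, 0, 0, 0],
  [0, 0, 0, 0],
  [0, 0, 0, 0],
  [0, 0, 0, 0],
  [0, 0, 0, 0],
], grip=0)

```text
t: 12.55
position: [0.4529, -0.0426, 0.0653]
ee_rot: [[0.324, 0.946, 0.017], [0.946, -0.324, -0.0], [0.005, 0.016, -1.0]]
wrist_force: [-1.1, 0.6, -1.7]
gripper_width: 0.0048
```

Call:
play_rows([
  [0, 0, 0, 0],
  [0, 0, 0, 0],
  [0, -0.08, 0, 0],
  [0, 0, 0.22, 0],
  [0, 0, 0, 0],
  [0, 0, 0, 0],
], grip=40)

```text
t: 13.3
position: [0.4489, -0.0412, 0.0533]
ee_rot: [[0.324, 0.946, 0.016], [0.946, -0.324, -0.0], [0.005, 0.015, -1.0]]
wrist_force: [-0.7, 0.2, 0.4]
gripper_width: 0.0399
```

Call:
play_rows([
  [0, 0, -0.05, 0],
  [0, 0, 0, 0],
  [0, 0, 0, 0],
  [0, 0, 0, 0],
  [0, 0, 0, 0],
  [0, 0, 0, 0],
], grip=0)

```text
t: 14.05
position: [0.4489, -0.0412, 0.0561]
ee_rot: [[0.324, 0.946, 0.016], [0.946, -0.324, -0.0], [0.005, 0.016, -1.0]]
wrist_force: [-0.6, 0.4, -1.5]
gripper_width: 0.0071
```

Call:
play_rows([
  [0, 0, -0.4, 0],
  [0, 0, -0.8, 0],
  [0, 0, -0.8, 0],
  [0, 0, -0.5, 0],
  [0, 0, 0, 0],
  [0, 0, 0, 0],
])

```text
t: 14.8
position: [0.4457, -0.0411, 0.1832]
ee_rot: [[0.324, 0.946, 0.014], [0.946, -0.324, 0.0], [0.005, 0.013, -1.0]]
wrist_force: [1.0, 0.9, -1.1]
gripper_width: 0.0068
```

```bash
python3 p.py 0.626,-0.0193,0.2,0.024; python3 - <<'E'
from h import *
s=get_image("side");p=manip.get_obs()["position"]
X=pose(np.array([[-.0395,0,.0175]]),p[0]+.005,p[1],-.32,p[2]-.055)[0];u=proj(s,X);print(X,u,brass(s,*np.round(u).astype(int),10),brass(s,244,216,8))
E
```

```text
t 14.80 pos [ 0.4457 -0.0411  0.1832] toolyaw -0.330 grip 0.0068 q6 1.81 F [ 1.   0.9 -1.1]
[[0.32, 0.65, -0.07, -0.071], [0.27, 0.67, -0.07, -0.071], [0.22, 0.69, -0.07, -0.071], [0.17, 0.71, -0.07, -0.071], [0.12, 0.72, -0.07, -0.071]]
[ 0.41320572 -0.02868412  0.1456106 ] [243.03034725 183.86797843] [243.80879541 184.46462715] None
```

Call:
play_rows([
  [0.32, 0.65, -0.07, -0.071],
  [0.27, 0.67, -0.07, -0.071],
  [0.22, 0.69, -0.07, -0.071],
  [0.17, 0.71, -0.07, -0.071],
  [0.12, 0.72, -0.07, -0.071],
  [0, 0, 0, 0],
  [0, 0, 0, 0],
  [0, 0, 0, 0],
])

```text
t: 15.85
position: [0.625, -0.0177, 0.1911]
ee_rot: [[-0.034, 0.999, -0.004], [0.999, 0.034, 0.001], [0.001, -0.004, -1.0]]
wrist_force: [-0.1, 0.5, -0.7]
gripper_width: 0.0071
```

```bash
python3 p.py 0.6378,-0.0193,0.17,0.024
```

```text
t 15.85 pos [ 0.625  -0.0177  0.1911] toolyaw 0.034 grip 0.0071 q6 1.51 F [-0.1  0.5 -0.7]
[[-0.04, 0.26, 0.42, 0.01]]
```

Call:
play_rows([
  [0, 0.24, 0.1, 0],
  [0, 0, 0.3, 0],
  [0, 0, 0, 0],
  [0, 0, 0, 0],
])

```text
t: 16.35
position: [0.6362, -0.0176, 0.1697]
ee_rot: [[-0.033, 0.999, -0.005], [0.999, 0.033, 0.001], [0.001, -0.005, -1.0]]
wrist_force: [0.2, -0.2, -0.5]
gripper_width: 0.007
```

Call:
play_rows([
  [0, 0.04, 0.4, 0],
  [0, 0, 0.4, 0],
  [0, 0, 0.3, 0],
  [0, 0, 0, 0],
  [0, 0, 0, 0],
])

```text
t: 16.98
position: [0.6388, -0.0175, 0.1153]
ee_rot: [[-0.033, 0.999, -0.001], [0.999, 0.033, 0.001], [0.001, -0.001, -1.0]]
wrist_force: [-0.4, 0.9, -0.7]
gripper_width: 0.0067
```

Call:
play_rows([
  [0, -0.1, 0.25, 0],
  [0, 0, 0.0, 0],
  [0, 0, 0.15, 0],
  [0, 0, 0, 0],
  [0, 0, 0, 0],
])

```text
t: 17.6
position: [0.6353, -0.018, 0.1019]
ee_rot: [[-0.033, 0.999, 0.007], [0.999, 0.033, -0.0], [-0.0, 0.007, -1.0]]
wrist_force: [-0.3, 0.5, -1.5]
gripper_width: 0.0068
```

Call:
play_rows([
  [0, 0, 0, 0],
  [0, 0, 0, 0],
  [0, 0, 0, 0],
  [0, 0, 0, 0],
  [0, 0, -0.5, 0],
  [0, 0, -0.8, 0],
  [0, 0, -0.8, 0],
  [0, 0, -0.3, 0],
  [0, 0, 0, 0],
], grip=35)

```text
t: 18.73
position: [0.634, -0.0179, 0.2228]
ee_rot: [[-0.033, 0.999, 0.004], [0.999, 0.033, 0.0], [-0.0, 0.004, -1.0]]
wrist_force: [-0.1, 0.6, -0.5]
gripper_width: 0.0349
```

```bash
python3 p.py 0.4542,0.0778,0.19,-0.05; python3 - <<'E'
from h import *
d=get_image("top"); s=get_image("side")
for y in(-.018,-.096):
  X=[.637-.040,y,.062];u=proj(s,X);print(u,brass(s,*np.round(u).astype(int),8))
bs=brass(s,222,198,8);print(bs,ray(s,bs,.017),fit((s,),(.459,.0775,-.03)))
E
```

```text
t 18.73 pos [ 0.634  -0.0179  0.2228] toolyaw 0.033 grip 0.0349 q6 1.51 F [-0.1  0.6 -0.5]
[[0.41, -0.71, 0.13, 0.017], [0.39, -0.71, 0.13, 0.017], [0.38, -0.72, 0.13, 0.017], [0.37, -0.73, 0.13, 0.017], [0.36, -0.73, 0.13, 0.017]]
[280.75568437 177.18835048] [283.41758242 177.52527473]
[298.86675376 187.95888454] [300.36895674 187.98727735]
[221.65315315 198.41216216] [0.42101964 0.07957275 0.017     ] (array([ 0.45818952,  0.07825659, -0.00310292]), np.float64(54.607500000000044))
```

Call:
play_rows([
  [0.41, -0.71, 0.13, 0.017],
  [0.39, -0.71, 0.13, 0.017],
  [0.38, -0.72, 0.13, 0.017],
  [0.37, -0.73, 0.13, 0.017],
  [0.36, -0.65, 0.13, 0.0],
  [0, 0, 0, 0],
  [0, 0, 0, 0],
], grip=40)

```text
t: 19.7
position: [0.4482, 0.0795, 0.179]
ee_rot: [[0.038, 0.999, -0.011], [0.999, -0.038, -0.001], [-0.001, -0.011, -1.0]]
wrist_force: [0.1, -0.1, 0.4]
gripper_width: 0.0401
```

```bash
python3 p.py 0.4538,0.0778,0.12,-0.04
```

```text
t 19.70 pos [0.4482 0.0795 0.179 ] toolyaw -0.038 grip 0.0401 q6 1.78 F [ 0.1 -0.1  0.4]
[[-0.01, 0.06, 0.59, 0.001], [-0.01, 0.06, 0.59, 0.001]]
```

Call:
play_rows([
  [-0.03, 0.07, 0.5, 0],
  [0, 0, 0.6, 0],
  [0, 0, 0.4, 0],
  [0, 0, 0, 0],
  [0, 0, 0, 0],
])

```text
t: 20.32
position: [0.4553, 0.0759, 0.1014]
ee_rot: [[0.041, 0.999, -0.01], [0.999, -0.041, -0.001], [-0.002, -0.01, -1.0]]
wrist_force: [-0.4, -0.2, 0.2]
gripper_width: 0.04
```

Call:
play_rows([
  [0, 0, 0.5, 0],
  [0, 0, 0.35, 0],
  [0, 0, 0, 0],
  [0, 0, 0, 0],
])

```text
t: 20.82
position: [0.4589, 0.0759, 0.0618]
ee_rot: [[0.042, 0.999, -0.003], [0.999, -0.042, -0.0], [-0.0, -0.003, -1.0]]
wrist_force: [-0.1, -0.8, 0.3]
gripper_width: 0.0398
```

Call:
play_rows([
  [0, -0.09, 0.15, 0],
  [0, 0, 0, 0],
  [0, 0, 0, 0],
])

```text
t: 21.2
position: [0.4551, 0.0762, 0.0554]
ee_rot: [[0.042, 0.999, -0.001], [0.999, -0.042, 0.0], [0.0, -0.001, -1.0]]
wrist_force: [0.0, 0.9, 0.8]
gripper_width: 0.0399
```

Call:
play_rows([
  [0, 0, 0, 0],
  [0, 0, 0, 0],
  [0, 0, 0, 0],
  [0, 0, 0, 0],
  [0, 0, 0, 0],
  [0, 0, -0.4, 0],
  [0, 0, -0.8, 0],
  [0, 0, -0.8, 0],
  [0, 0, -0.5, 0],
  [0, 0, 0, 0],
  [0, 0, 0, 0],
], grip=0)

```text
t: 22.58
position: [0.454, 0.076, 0.1823]
ee_rot: [[0.042, 0.999, -0.004], [0.999, -0.042, -0.0], [-0.001, -0.004, -1.0]]
wrist_force: [0.2, -0.3, -1.2]
gripper_width: 0.0069
```

```bash
python3 p.py 0.626,0.0557,0.19,0.024; python3 - <<'E'
from h import *
s=get_image("side");p=manip.get_obs()["position"]
X=pose(np.array([[-.0395,0,.0175]]),p[0]+.005,p[1],-.04,p[2]-.055)[0];u=proj(s,X);print(X,u,brass(s,*np.round(u).astype(int),10),brass(s,222,198,8))
E
```

```text
t 22.57 pos [0.454  0.076  0.1823] toolyaw -0.042 grip 0.0069 q6 1.78 F [ 0.2 -0.3 -1.2]
[[-0.07, 0.86, -0.04, -0.016], [-0.08, 0.86, -0.04, -0.016], [-0.09, 0.86, -0.04, -0.016], [-0.11, 0.86, -0.04, -0.016]]
[0.41945971 0.0775951  0.14468746] [220.30380761 167.66219987] [220.42570281 167.58032129] None
```

Call:
play_rows([
  [-0.07, 0.86, -0.04, -0.016],
  [-0.08, 0.86, -0.04, -0.016],
  [-0.09, 0.86, -0.04, -0.016],
  [-0.11, 0.86, -0.04, -0.016],
  [0, 0, 0, 0],
  [0, 0, 0, 0],
  [0, 0, 0, 0],
])

```text
t: 23.5
position: [0.6252, 0.0547, 0.1789]
ee_rot: [[-0.025, 1.0, -0.02], [1.0, 0.025, -0.002], [-0.001, -0.02, -1.0]]
wrist_force: [-0.7, 0.2, -1.9]
gripper_width: 0.0068
```

```bash
python3 p.py 0.636,0.0557,0.17,0.024
```

```text
t 23.50 pos [0.6252 0.0547 0.1789] toolyaw 0.025 grip 0.0068 q6 1.63 F [-0.7  0.2 -1.9]
[[0.01, 0.22, 0.18, 0.001]]
```

Call:
play_rows([
  [0, 0.22, 0.1, 0],
  [0, 0, 0.1, 0],
  [0, 0, 0, 0],
  [0, 0, 0, 0],
])

```text
t: 24.0
position: [0.6355, 0.0554, 0.1687]
ee_rot: [[-0.025, 0.999, -0.019], [1.0, 0.025, -0.002], [-0.001, -0.019, -1.0]]
wrist_force: [-0.4, 0.4, -1.7]
gripper_width: 0.007
```

Call:
play_rows([
  [0, 0.04, 0.4, 0],
  [0, 0, 0.4, 0],
  [0, 0, 0.3, 0],
  [0, 0, 0, 0],
  [0, 0, 0, 0],
])

```text
t: 24.62
position: [0.6371, 0.0555, 0.1141]
ee_rot: [[-0.025, 1.0, -0.016], [1.0, 0.025, -0.001], [-0.001, -0.016, -1.0]]
wrist_force: [-0.0, 0.8, -0.9]
gripper_width: 0.0066
```

Call:
play_rows([
  [0, -0.1, 0.25, 0],
  [0, 0, 0.0, 0],
  [0, 0, 0.1, 0],
  [0, 0, 0, 0],
  [0, 0, 0, 0],
])

```text
t: 25.25
position: [0.6333, 0.0555, 0.1017]
ee_rot: [[-0.025, 1.0, -0.008], [1.0, 0.025, -0.001], [-0.0, -0.008, -1.0]]
wrist_force: [0.1, 0.5, -0.8]
gripper_width: 0.0074
```

Call:
play_rows([
  [0, 0, 0, 0],
  [0, 0, 0, 0],
  [0, 0, 0, 0],
  [0, 0, 0, 0],
  [0, 0, -0.5, 0],
  [0, 0, -0.8, 0],
  [0, 0, -0.8, 0],
  [0, 0, -0.6, 0],
  [0, -0.7, 0, 0],
  [0, -0.7, 0, 0],
  [0, -0.7, 0, 0],
  [0, 0, 0, 0],
], grip=35)

```text
t: 26.75
position: [0.5271, 0.0529, 0.2404]
ee_rot: [[-0.025, 1.0, -0.01], [1.0, 0.025, -0.001], [-0.001, -0.01, -1.0]]
wrist_force: [-0.1, 0.1, 0.9]
gripper_width: 0.0353
```

```bash
python3 p.py; python3 - <<'E'
from h import *
d=get_image("top"); s=get_image("side")
for y in(.056,-.018,-.096):
  X=[.637-.040,y,.062];u=proj(s,X);v=proj(d,X);print(u,brass(s,*np.round(u).astype(int),8),v,brass(d,*np.round(v).astype(int),8))
im=np.zeros((600,800,3),np.uint8)
im[:300,:400]=cv2.resize(d["frame"][:,:,::-1],(400,300),interpolation=cv2.INTER_AREA)
im[:300,400:]=cv2.resize(s["frame"][:,:,::-1],(400,300),interpolation=cv2.INTER_AREA)
im[300:600,:400]=crop(s,245,140,80,60,5); im[300:580,405:665]=crop(d,118,185,52,56,5)
cv2.imwrite("pics/c7.png",im)
E
```

```text
t 26.75 pos [0.5271 0.0529 0.2404] toolyaw 0.025 grip 0.0353 q6 1.65 F [-0.1  0.1  0.9]
[264.46069333 167.4978263 ] [265.84303797 167.93417722] [242.0507139  166.28065649] None
[280.75568437 177.18835048] [283.42857143 177.52455357] [265.39115689 166.65883769] None
[298.86675376 187.95888454] [300.34933333 187.98133333] [289.98948016 167.05740011] [288.79518072 163.8313253 ]
```

View pics/c7.png

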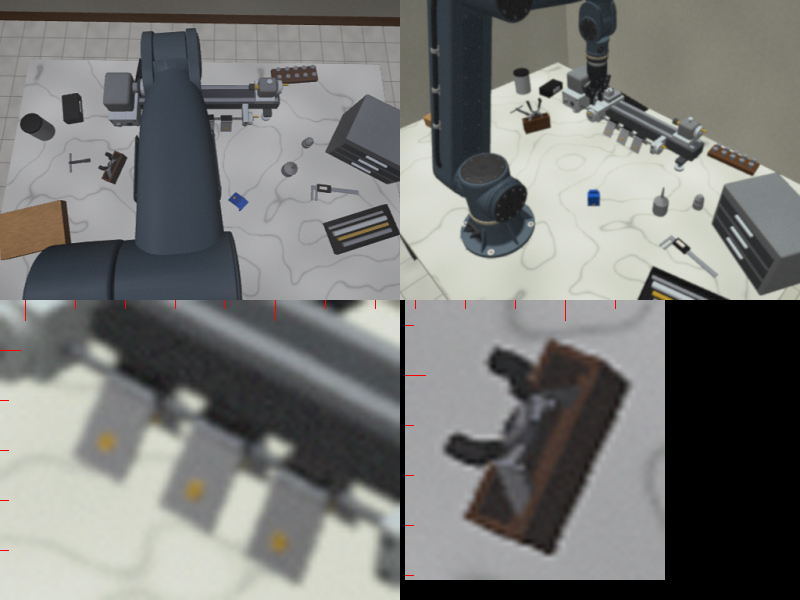

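All three guards hang on the screw, and no fourth guard was hidden under the arm. Next I measure the pliers and the block in both views, with the model overlaid.

```bash
cat > pl.py <<'E'
from h import *
import sys
cx,cy,a=[float(v) for v in sys.argv[1:4]]; out=sys.argv[4]
d=get_image("top"); s=get_image("side")
im=np.zeros((400,800,3),np.uint8)
for k,v in enumerate((d,s)):
    u0,v0=np.round(proj(v,[cx,cy,.09])).astype(int)-33; S=6; c=crop(v,u0,v0,66,66,S)
    def pt(X): return tuple(np.round((proj(v,X)-[u0,v0]+.5)*S).astype(int).tolist())
    P=lambda l:[pt(q) for q in pose(np.array(l),cx,cy,a)]
    for z in(.065,0): cv2.polylines(c,[np.array(P([[.06,.019,z],[-.06,.019,z],[-.06,-.019,z],[.06,-.019,z]]))],True,(0,255,0) if z else (0,160,0),1)
    for sx in(-1,1):
        for z in(.143,.155): cv2.polylines(c,[np.array(P([[sx*.0345,.012,z],[sx*.0215,.012,z],[sx*.0215,-.012,z],[sx*.0345,-.012,z]]))],True,(255,0,255) if z<.15 else (0,0,255),1)
    im[:396,400*k:400*k+396]=c; print(u0,v0)
cv2.imwrite(out,im)
E
python3 pl.py 0.4427 0.3508 -0.365 pics/c8.png
```

```text
109 178
140 111
```

View pics/c8.png

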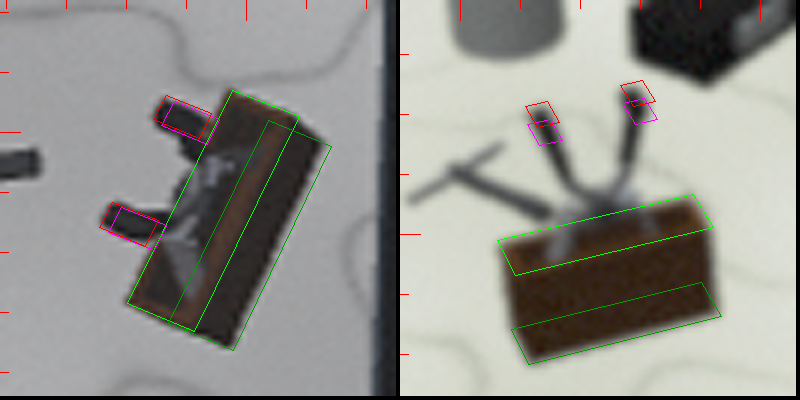

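The overlay matches the block and the handle pads closely in both views. I'll move over the pliers with the gripper fully open.

```bash
python3 p.py 0.4427,0.3508,0.22,-0.365
```

```text
t 26.95 pos [0.5299 0.053  0.2396] toolyaw 0.025 grip 0.0350 q6 1.65 F [-0.4  0.3 -0.1]
[[0.86, -0.23, 0.06, 0.056], [0.84, -0.28, 0.06, 0.056], [0.83, -0.32, 0.06, 0.056], [0.81, -0.37, 0.06, 0.056], [0.79, -0.41, 0.06, 0.056], [0.76, -0.45, 0.06, 0.056], [0.73, -0.5, 0.06, 0.056]]
```

Call:
play_rows([
  [0.86, -0.23, 0.06, 0.056],
  [0.84, -0.28, 0.06, 0.056],
  [0.83, -0.32, 0.06, 0.056],
  [0.81, -0.37, 0.06, 0.056],
  [0.79, -0.41, 0.06, 0.056],
  [0.76, -0.45, 0.06, 0.056],
  [0.65, -0.5, 0.06, 0.056],
  [0, 0, 0, 0],
  [0, 0, 0, 0],
], grip=85)

```text
t: 28.08
position: [0.4489, 0.3595, 0.2133]
ee_rot: [[0.373, 0.928, -0.011], [0.928, -0.373, -0.003], [-0.007, -0.009, -1.0]]
wrist_force: [0.0, -0.8, -0.4]
gripper_width: 0.0848
```

```bash
python3 p.py 0.4427,0.3508,0.18,-0.365
```

```text
t 28.07 pos [0.4489 0.3595 0.2133] toolyaw -0.383 grip 0.0848 q6 2.63 F [ 0.  -0.8 -0.4]
[[-0.21, -0.05, 0.67, -0.018]]
```

Call:
play_rows([
  [-0.2, -0.05, 0.3, -0.018],
  [0, 0, 0.3, 0],
  [0, 0, 0, 0],
  [0, 0, 0, 0],
])

```text
t: 28.58
position: [0.4451, 0.3491, 0.1826]
ee_rot: [[0.359, 0.933, -0.01], [0.933, -0.359, -0.003], [-0.006, -0.009, -1.0]]
wrist_force: [-0.5, 0.4, -0.2]
gripper_width: 0.0849
```

```bash
python3 p.py 0.4427,0.3508,0.122,-0.365
```

```text
t 28.57 pos [0.4451 0.3491 0.1826] toolyaw -0.368 grip 0.0849 q6 2.60 F [-0.5  0.4 -0.2]
[[0.01, -0.03, 0.61, -0.001], [0.01, -0.03, 0.61, -0.001]]
```

Call:
play_rows([
  [0.01, -0.03, 0.5, 0],
  [0.01, -0.03, 0.5, 0],
  [0, 0, 0.2, 0],
  [0, 0, 0, 0],
  [0, 0, 0, 0],
])

```text
t: 29.2
position: [0.4449, 0.3524, 0.1247]
ee_rot: [[0.361, 0.933, -0.006], [0.933, -0.361, 0.001], [-0.001, -0.006, -1.0]]
wrist_force: [0.1, -0.1, 0.1]
gripper_width: 0.085
```

```bash
python3 p.py 0.4427,0.3508,0.122,-0.365
```

```text
t 29.20 pos [0.4449 0.3524 0.1247] toolyaw -0.369 grip 0.0850 q6 2.61 F [ 0.1 -0.1  0.1]
[[-0.05, -0.03, 0.05, -0.004]]
```

Call:
play_rows([
  [0, 0, 0, 0],
  [0, 0, 0, 0],
  [0, 0, 0, 0],
  [0, 0, 0, 0],
  [0, 0, -0.2, 0],
  [0, 0, -0.3, 0],
  [0, 0, -0.4, 0],
  [0, 0, -0.4, 0],
  [0, 0, -0.4, 0],
  [0, 0, -0.4, 0],
  [0, 0, 0, 0],
  [0, 0, 0, 0],
], grip=61)

```text
t: 30.7
position: [0.4477, 0.354, 0.2437]
ee_rot: [[0.361, 0.933, 0.004], [0.933, -0.361, 0.009], [0.01, 0.001, -1.0]]
wrist_force: [-0.2, -0.2, -1.6]
gripper_width: 0.0608
```

```bash
python3 p.py; python3 - <<'E'
from h import *
o=manip.get_obs();p=o["position"]
im=np.zeros((420,840,3),np.uint8)
for k,n in enumerate(("side","top")):
    v=get_image(n);u=np.round(proj(v,p-[0,0,.05])).astype(int);c=crop(v,u[0]-35,u[1]-35,70,70,6)
    for X in (p,p-[0,0,.0-.027],p-[0,0,.136-.027]): 
        q=np.round((proj(v,X)-u+35.5)*6).astype(int);cv2.circle(c,tuple(q.tolist()),3,(0,0,255),1)
    im[:,420*k:420*k+420]=c
cv2.imwrite("pics/c9.png",im[:,:800])
E
```

```text
t 30.70 pos [0.4477 0.354  0.2437] toolyaw -0.369 grip 0.0608 q6 2.61 F [-0.2 -0.2 -1.6]
```

View pics/c9.png

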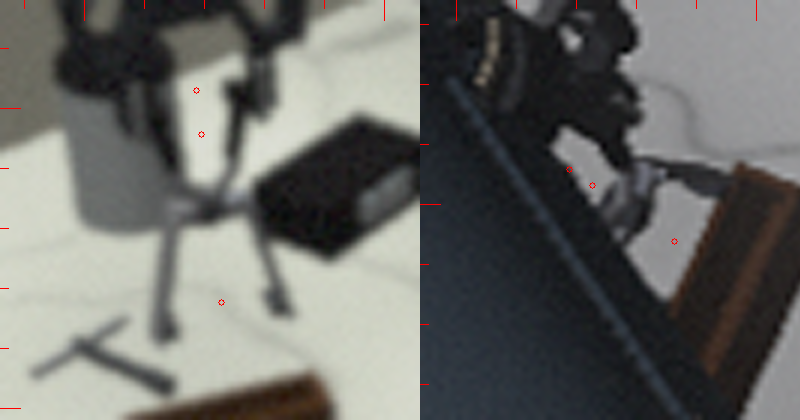

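The pliers are held upright, with the dies about 113 mm below the TCP. I squeeze them for transport, then go round in front of the carriage.

Call:
play_rows([
  [0, 0, 0, 0],
  [0, 0, -0.1, 0],
  [0, 0, -0.1, 0],
  [0, 0, 0, 0],
  [0, 0, 0, 0],
], grip=28)

```text
t: 31.42
position: [0.4472, 0.3535, 0.2528]
ee_rot: [[0.361, 0.933, 0.002], [0.933, -0.361, 0.007], [0.007, -0.001, -1.0]]
wrist_force: [0.3, -0.1, -1.2]
gripper_width: 0.0287
```

```bash
python3 p.py 0.50,0.056,0.26,0.024,12 0.62,0.056,0.26,0.024,4
```

```text
t 31.43 pos [0.4472 0.3535 0.2528] toolyaw -0.369 grip 0.0287 q6 2.61 F [ 0.3 -0.1 -1.2]
[[-0.43, 0.26, -0.01, -0.033], [-0.44, 0.25, -0.01, -0.033], [-0.45, 0.23, -0.01, -0.033], [-0.45, 0.22, -0.01, -0.033], [-0.46, 0.2, -0.01, -0.033], [-0.47, 0.19, -0.01, -0.033], [-0.47, 0.17, -0.01, -0.033], [-0.48, 0.16, -0.01, -0.033], [-0.48, 0.14, -0.01, -0.033], [-0.49, 0.12, -0.01, -0.033], [-0.49, 0.11, -0.01, -0.033], [-0.5, 0.09, -0.01, -0.033]]
[[-0.01, 0.6, 0.0, -0.0], [-0.01, 0.6, 0.0, -0.0], [-0.01, 0.6, 0.0, -0.0], [-0.01, 0.6, 0.0, -0.0]]
```

Call:
play_rows([
  [-0.43, 0.26, -0.01, -0.033],
  [-0.44, 0.25, -0.01, -0.033],
  [-0.45, 0.23, -0.01, -0.033],
  [-0.45, 0.22, -0.01, -0.033],
  [-0.46, 0.2, -0.01, -0.033],
  [-0.47, 0.19, -0.01, -0.033],
  [-0.47, 0.17, -0.01, -0.033],
  [-0.48, 0.16, -0.01, -0.033],
  [-0.48, 0.14, -0.01, -0.033],
  [-0.49, 0.12, -0.01, -0.033],
  [-0.49, 0.11, -0.01, -0.033],
  [-0.5, 0.09, -0.01, -0.033],
])

```text
t: 32.92
position: [0.5033, 0.0487, 0.2562]
ee_rot: [[-0.044, 0.999, 0.003], [0.999, 0.044, 0.007], [0.007, 0.003, -1.0]]
wrist_force: [0.2, 0.4, -1.6]
gripper_width: 0.0283
```

```bash
python3 p.py 0.627,0.056,0.255,0.024,5
```

```text
t 32.92 pos [0.5033 0.0487 0.2562] toolyaw 0.044 grip 0.0283 q6 1.62 F [ 0.2  0.4 -1.6]
[[0.01, 0.5, 0.0, 0.004], [0.01, 0.5, 0.0, 0.004], [0.01, 0.5, 0.0, 0.004], [0.01, 0.5, 0.0, 0.004], [0.02, 0.5, 0.0, 0.004]]
```

Call:
play_rows([
  [0.03, 0.5, -0.06, 0.004],
  [0.03, 0.5, -0.06, 0.004],
  [0.03, 0.5, 0, 0.004],
  [0.02, 0.45, 0, 0.004],
  [0.02, 0.4, 0, 0.004],
  [0, 0, 0, 0],
  [0, 0, 0, 0],
])

```text
t: 33.8
position: [0.6233, 0.0568, 0.2622]
ee_rot: [[-0.02, 1.0, 0.002], [1.0, 0.02, 0.007], [0.007, 0.002, -1.0]]
wrist_force: [0.6, 0.1, -0.4]
gripper_width: 0.0283
```

Call:
play_rows([
  [0, 0, 0, 0],
  [0, 0, 0, 0],
  [0, 0, 0, 0],
  [0, 0, 0, 0],
  [0, 0, 0, 0],
], grip=64)

```text
t: 34.42
position: [0.6217, 0.0567, 0.2633]
ee_rot: [[-0.02, 1.0, 0.002], [1.0, 0.02, 0.007], [0.007, 0.003, -1.0]]
wrist_force: [0.1, -0.2, -1.9]
gripper_width: 0.0641
```

```bash
python3 p.py 0.628,0.056,0.187,0.024; python3 - <<'E'
from h import *
o=manip.get_obs();p=o["position"]
v=get_image("side");u=np.round(proj(v,p-[0,0,.08])).astype(int);c=crop(v,u[0]-45,u[1]-40,90,80,7)
for X in (p+[0,0,.024],p-[0,0,.112]): 
    q=np.round((proj(v,X)-u+[45.5,40.5])*7).astype(int);cv2.circle(c,tuple(q.tolist()),3,(0,0,255),1)
cv2.imwrite("pics/c10.png",c)
E
```

```text
t 34.42 pos [0.6217 0.0567 0.2633] toolyaw 0.020 grip 0.0641 q6 1.64 F [ 0.1 -0.2 -1.9]
[[-0.01, 0.06, 0.76, -0.002], [-0.01, 0.06, 0.76, -0.002]]
```

View pics/c10.png

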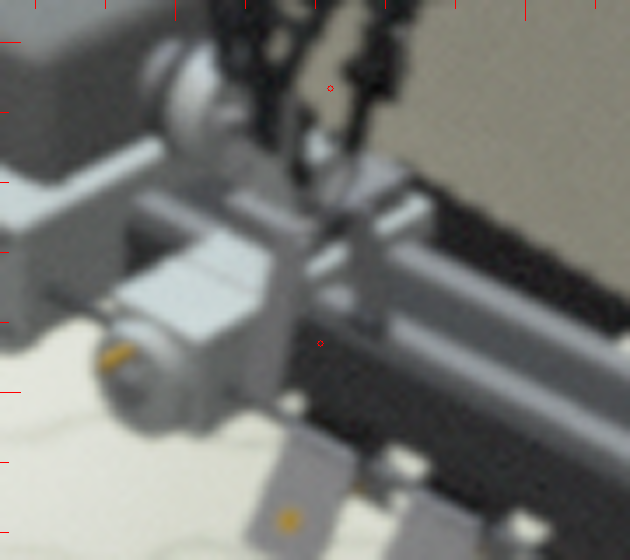

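Call:
play_rows([
  [0, 0.1, 0, 0],
  [0, 0, 0.2, 0],
  [0, 0, 0.3, 0],
  [0, 0, 0.3, 0],
  [0, 0, 0.3, 0],
  [0, 0, 0.2, 0],
  [0, 0, 0, 0],
  [0, 0, 0, 0],
])

```text
t: 35.48
position: [0.627, 0.0573, 0.193]
ee_rot: [[-0.02, 1.0, 0.0], [1.0, 0.02, 0.007], [0.007, 0.0, -1.0]]
wrist_force: [0.2, -0.8, -1.5]
gripper_width: 0.0641
```

Call:
play_rows([
  [0, 0.08, 0, 0],
  [0, 0, 0, 0],
  [0, 0, 0, 0],
], grip=55)

```text
t: 35.85
position: [0.6321, 0.0574, 0.1942]
ee_rot: [[-0.02, 1.0, 0.003], [1.0, 0.02, 0.007], [0.007, 0.003, -1.0]]
wrist_force: [-0.3, -0.1, -1.8]
gripper_width: 0.0549
```

Call:
play_rows([
  [0, 0.08, 0, 0],
  [0, 0, 0, 0],
  [0, 0, 0, 0],
], grip=46)

```text
t: 36.22
position: [0.6366, 0.0575, 0.1945]
ee_rot: [[-0.02, 1.0, 0.003], [1.0, 0.02, 0.007], [0.007, 0.003, -1.0]]
wrist_force: [0.4, -0.1, -0.3]
gripper_width: 0.0461
```

```bash
python3 - <<'E'
from h import *
o=manip.get_obs();p=o["position"];print(p,o["wrist_force"].round(1),o["gripper_width"])
v=get_image("side");u=np.round(proj(v,p-[0,0,.10])).astype(int);c=crop(v,u[0]-35,u[1]-30,70,60,8)
cv2.imwrite("pics/c11.png",c)
E
```

```text
[0.63657522 0.05747476 0.19453831] [ 0.4 -0.1 -0.3] 0.046059887781587656
```

View pics/c11.png

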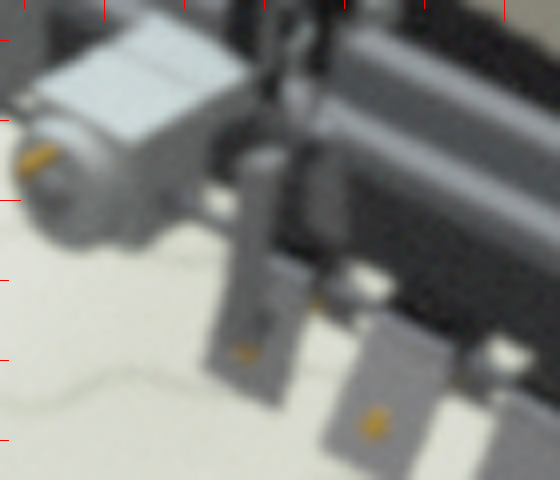

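The front die rests on the leaf just above the stud at (248,352), and the leaf is part shut. I close fully.

Call:
play_rows([
  [0, 0, 0, 0],
  [0, 0, 0, 0],
  [0, 0, 0, 0],
  [0, 0, 0, 0],
], grip=34)

```text
t: 36.78
position: [0.6365, 0.0575, 0.1948]
ee_rot: [[-0.02, 1.0, 0.003], [1.0, 0.02, 0.007], [0.007, 0.004, -1.0]]
wrist_force: [-0.2, 0.4, -1.4]
gripper_width: 0.0343
```

Call:
play_rows([
  [0, 0, 0, 0],
  [0, 0, 0, 0],
], grip=32)

```text
t: 37.02
position: [0.6368, 0.0575, 0.1949]
ee_rot: [[-0.02, 1.0, 0.004], [1.0, 0.02, 0.007], [0.007, 0.004, -1.0]]
wrist_force: [1.0, 0.1, -1.4]
gripper_width: 0.0322
```

Call:
play_rows([
  [0, 0, 0, 0],
  [0, 0, 0, 0],
  [0, 0, 0, 0],
], grip=29)

```text
t: 37.4
position: [0.6372, 0.0575, 0.1953]
ee_rot: [[-0.02, 1.0, 0.005], [1.0, 0.02, 0.007], [0.007, 0.005, -1.0]]
wrist_force: [0.4, -0.7, -0.8]
gripper_width: 0.0299
```

```bash
python3 - <<'E'
from h import *
v=get_image("side");X=[.637-.013,.056,.053];u=proj(v,X);print(u,brass(v,*np.round(u).astype(int),8), brass(v,*np.round(proj(v,[.597,.056,.062])).astype(int),5))
E
```

```text
[269.83302513 166.22898835] None None
```

Call:
play_rows([
  [0, 0, 0, 0],
  [0, 0, 0, 0],
  [0, 0, 0, 0],
  [0, 0, 0, 0],
  [0, 0, -0.2, 0],
  [0, 0, -0.4, 0],
  [0, 0, -0.4, 0],
  [0, 0, -0.4, 0],
  [0, 0, 0, 0],
  [0, 0, 0, 0],
], grip=63)

```text
t: 38.7
position: [0.636, 0.057, 0.2686]
ee_rot: [[-0.02, 1.0, 0.004], [1.0, 0.02, 0.007], [0.007, 0.004, -1.0]]
wrist_force: [-0.2, 1.2, -1.9]
gripper_width: 0.0632
```

```bash
python3 p.py 0.629,-0.018,0.262,0.024; python3 - <<'E'
from h import *
o=manip.get_obs();p=o["position"]
v=get_image("side");print([brass(v,*np.round(proj(v,X)).astype(int),6) for X in ([.624,.056,.053],[.597,.056,.062])],proj(v,[.624,.056,.053]))
c=crop(v,235,110,90,85,7)
cv2.imwrite("pics/c12.png",c)
E
```

```text
t 38.70 pos [0.636  0.057  0.2686] toolyaw 0.020 grip 0.0632 q6 1.64 F [-0.2  1.2 -1.9]
[[-0.75, -0.09, 0.07, -0.002], [-0.75, -0.09, 0.07, -0.002]]
[array([269.48062016, 166.84496124]), array([268.98484848, 166.78787879])] [269.83302513 166.22898835]
```

View pics/c12.png

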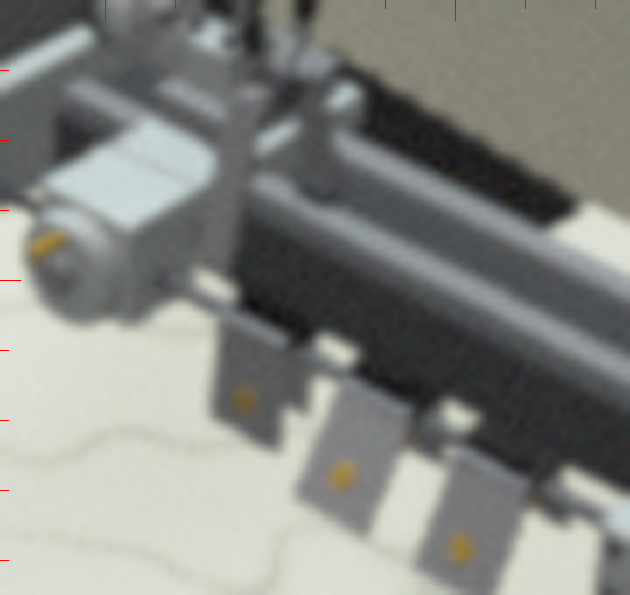

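Guard 1 is shut: its leaf is upright and the stud lies at (269.5,166.8), against (269.8,166.2) predicted for shut. Next is the middle one.

Call:
play_rows([
  [-0.5, -0.06, 0, -0.002],
  [-0.5, -0.06, 0, 0],
  [-0.45, -0.04, 0, 0],
  [0, 0, 0, 0],
  [0, 0, 0, 0],
])

```text
t: 39.38
position: [0.6283, -0.0174, 0.2646]
ee_rot: [[-0.023, 1.0, -0.001], [1.0, 0.023, 0.008], [0.008, -0.001, -1.0]]
wrist_force: [0.2, -1.2, -1.9]
gripper_width: 0.0632
```

```bash
python3 p.py 0.629,-0.018,0.194,0.024
```

```text
t 39.38 pos [ 0.6283 -0.0174  0.2646] toolyaw 0.023 grip 0.0632 q6 1.52 F [ 0.2 -1.2 -1.9]
[[-0.01, 0.01, 0.71, -0.001], [-0.01, 0.01, 0.71, -0.001]]
```

Call:
play_rows([
  [0, 0, 0.2, 0],
  [0, 0, 0.3, 0],
  [0, 0, 0.3, 0],
  [0, 0, 0.3, 0],
  [0, 0, 0.3, 0],
  [0, 0, 0, 0],
  [0, 0, 0, 0],
])

```text
t: 40.25
position: [0.6278, -0.0126, 0.189]
ee_rot: [[-0.028, 1.0, -0.003], [1.0, 0.028, 0.009], [0.009, -0.003, -1.0]]
wrist_force: [1.0, -0.4, -1.5]
gripper_width: 0.063
```

Call:
play_rows([
  [0, 0.08, 0, 0],
  [0, 0, 0, 0],
  [0, 0, 0, 0],
], grip=55)

```text
t: 40.62
position: [0.6328, -0.0122, 0.1903]
ee_rot: [[-0.028, 1.0, -0.001], [1.0, 0.028, 0.009], [0.009, -0.001, -1.0]]
wrist_force: [0.4, -0.4, -1.2]
gripper_width: 0.055
```

Call:
play_rows([
  [0, 0.08, 0, 0],
  [0, 0, 0, 0],
  [0, 0, 0, 0],
], grip=46)

```text
t: 41.0
position: [0.6374, -0.0122, 0.1906]
ee_rot: [[-0.028, 1.0, -0.0], [1.0, 0.028, 0.009], [0.009, -0.0, -1.0]]
wrist_force: [-0.6, -0.4, -0.6]
gripper_width: 0.0462
```

Call:
play_rows([
  [0, 0, -0.06, 0],
  [0, 0, 0, 0],
  [0, 0, 0, 0],
  [0, 0, 0, 0],
  [0, 0, 0, 0],
], grip=32)

```text
t: 41.62
position: [0.6371, -0.0122, 0.1935]
ee_rot: [[-0.028, 1.0, -0.001], [1.0, 0.028, 0.009], [0.009, -0.001, -1.0]]
wrist_force: [1.3, 0.6, -2.4]
gripper_width: 0.0321
```

Call:
play_rows([
  [0, 0, 0, 0],
  [0, 0, 0, 0],
  [0, 0, 0, 0],
], grip=29)

```text
t: 42.0
position: [0.6375, -0.0122, 0.1939]
ee_rot: [[-0.028, 1.0, 0.0], [1.0, 0.028, 0.009], [0.009, 0.0, -1.0]]
wrist_force: [0.5, -0.3, -1.5]
gripper_width: 0.0298
```

Call:
play_rows([
  [0, 0, 0, 0],
  [0, 0, 0, 0],
  [0, 0, 0, 0],
  [0, 0, 0, 0],
  [0, 0, -0.2, 0],
  [0, 0, -0.4, 0],
  [0, 0, -0.4, 0],
  [0, 0, -0.4, 0],
  [0, 0, 0, 0],
  [0, 0, 0, 0],
], grip=63)

```text
t: 43.25
position: [0.6371, -0.0129, 0.2679]
ee_rot: [[-0.028, 1.0, 0.0], [1.0, 0.028, 0.009], [0.009, 0.0, -1.0]]
wrist_force: [1.4, 0.8, -1.8]
gripper_width: 0.0631
```

```bash
python3 p.py 0.630,-0.096,0.262,0.024; python3 - <<'E'
from h import *
v=get_image("side")
for y,x in((.056,.637),(-.018,.639),(-.097,.640)): print([brass(v,*np.round(proj(v,X)).astype(int),6) for X in ([x-.013,y,.053],[x-.04,y,.062])],proj(v,[x-.013,y,.053]),proj(v,[x-.04,y,.062]))
E
```

```text
t 43.25 pos [ 0.6371 -0.0129  0.2679] toolyaw 0.028 grip 0.0631 q6 1.52 F [ 1.4  0.8 -1.8]
[[-0.83, -0.09, 0.06, 0.002], [-0.83, -0.09, 0.06, 0.002]]
[array([269.43703704, 166.78518519]), array([268.96, 166.72])] [269.83302513 166.22898835] [264.46069333 167.4978263 ]
[array([286.92261905, 176.18452381]), array([286.        , 176.12244898])] [286.44598476 175.49739117] [281.16230714 176.92256987]
[array([300.38345865, 187.98245614]), array([300.38345865, 187.98245614])] [304.88858553 186.0680389 ] [299.71218867 187.67901285]
```

The middle guard is shut too; its stud is at the shut position. Next is the third.

Call:
play_rows([
  [-0.55, -0.06, 0, 0],
  [-0.55, -0.06, 0, 0],
  [-0.55, -0.06, 0, 0],
  [0, 0, 0, 0],
  [0, 0, 0, 0],
])

```text
t: 43.92
position: [0.6289, -0.0968, 0.2629]
ee_rot: [[-0.029, 1.0, -0.006], [1.0, 0.029, 0.01], [0.01, -0.006, -1.0]]
wrist_force: [0.5, 0.9, -1.9]
gripper_width: 0.0631
```

```bash
python3 p.py 0.630,-0.099,0.194,0.024
```

```text
t 43.92 pos [ 0.6289 -0.0968  0.2629] toolyaw 0.029 grip 0.0631 q6 1.38 F [ 0.5  0.9 -1.9]
[[-0.02, 0.01, 0.69, 0.003], [-0.02, 0.01, 0.69, 0.003]]
```

Call:
play_rows([
  [-0.08, 0.02, 0.2, 0],
  [0, 0, 0.3, 0],
  [0, 0, 0.3, 0],
  [0, 0, 0.3, 0],
  [0, 0, 0.2, 0],
  [0, 0, 0, 0],
  [0, 0, 0, 0],
])

```text
t: 44.8
position: [0.6296, -0.0967, 0.1924]
ee_rot: [[-0.034, 0.999, -0.008], [0.999, 0.034, 0.01], [0.011, -0.008, -1.0]]
wrist_force: [-0.2, 0.1, -1.7]
gripper_width: 0.063
```

Call:
play_rows([
  [0, 0.08, 0, 0],
  [0, 0, 0, 0],
  [0, 0, 0, 0],
], grip=55)

```text
t: 45.18
position: [0.6347, -0.0966, 0.1936]
ee_rot: [[-0.034, 0.999, -0.006], [0.999, 0.034, 0.01], [0.01, -0.006, -1.0]]
wrist_force: [0.7, 0.3, -1.2]
gripper_width: 0.0553
```

Call:
play_rows([
  [0, 0.08, 0, 0],
  [0, 0, 0, 0],
  [0, 0, 0, 0],
], grip=46)

```text
t: 45.55
position: [0.6391, -0.0966, 0.1938]
ee_rot: [[-0.034, 0.999, -0.006], [0.999, 0.034, 0.01], [0.01, -0.005, -1.0]]
wrist_force: [-1.1, -0.3, -1.6]
gripper_width: 0.0459
```

Call:
play_rows([
  [0, 0, 0, 0],
  [0, 0, 0, 0],
  [0, 0, 0, 0],
  [0, 0, 0, 0],
  [0, 0, 0, 0],
], grip=32)

```text
t: 46.18
position: [0.6393, -0.0967, 0.1944]
ee_rot: [[-0.034, 0.999, -0.004], [0.999, 0.034, 0.01], [0.01, -0.004, -1.0]]
wrist_force: [0.5, -0.7, -0.0]
gripper_width: 0.0325
```

Call:
play_rows([
  [0, 0, 0, 0],
  [0, 0, 0, 0],
  [0, 0, 0, 0],
], grip=29)

```text
t: 46.55
position: [0.6398, -0.0966, 0.195]
ee_rot: [[-0.034, 0.999, -0.003], [0.999, 0.034, 0.01], [0.01, -0.003, -1.0]]
wrist_force: [0.1, -0.2, -0.3]
gripper_width: 0.0294
```

Call:
play_rows([
  [0, 0, 0, 0],
  [0, 0, 0, 0],
  [0, 0, 0, 0],
  [0, 0, 0, 0],
  [0, 0, -0.2, 0],
  [0, 0, -0.4, 0],
  [0, 0, -0.4, 0],
  [0, 0, -0.4, 0],
  [0, 0, 0, 0],
  [0, 0, 0, 0],
], grip=63)

```text
t: 47.8
position: [0.6394, -0.0973, 0.2682]
ee_rot: [[-0.034, 0.999, -0.004], [0.999, 0.034, 0.01], [0.01, -0.004, -1.0]]
wrist_force: [0.1, -1.0, -1.6]
gripper_width: 0.0632
```

```bash
python3 p.py 0.48,-0.08,0.262,0.0 ; python3 - <<'E'
from h import *
v=get_image("side")
for y,x in((.056,.637),(-.018,.639),(-.097,.640)): print([brass(v,*np.round(proj(v,X)).astype(int),6) for X in ([x-.013,y,.053],)],proj(v,[x-.013,y,.053]),proj(v,[x-.04,y,.062]))
E
```

```text
t 47.80 pos [ 0.6394 -0.0973  0.2682] toolyaw 0.034 grip 0.0632 q6 1.38 F [ 0.1 -1.  -1.6]
[[0.11, -0.79, 0.03, 0.009], [0.11, -0.79, 0.03, 0.009], [0.1, -0.8, 0.03, 0.009], [0.09, -0.8, 0.03, 0.009]]
[array([269.45454545, 166.86363636])] [269.83302513 166.22898835] [264.46069333 167.4978263 ]
[array([286.94444444, 176.2       ])] [286.44598476 175.49739117] [281.16230714 176.92256987]
[array([304.        , 185.97183099])] [304.88858553 186.0680389 ] [299.71218867 187.67901285]
```

All three studs are at their shut positions. I squeeze the pliers again and carry them back.

Call:
play_rows([
  [0, 0, 0, 0],
  [0, 0, 0, 0],
  [0, 0, 0, 0],
  [0, 0, 0, 0],
  [0.11, -0.5, 0, 0],
  [0.15, -0.6, 0, 0.009],
  [0.15, -0.6, 0, 0.009],
  [0.15, -0.6, 0, 0.009],
  [0.15, -0.5, 0, 0],
  [0.15, -0.4, 0, 0],
  [0, 0, 0, 0],
], grip=28)

```text
t: 49.22
position: [0.4731, -0.0566, 0.2673]
ee_rot: [[-0.006, 1.0, -0.006], [1.0, 0.006, 0.01], [0.01, -0.006, -1.0]]
wrist_force: [-0.1, -0.4, -2.3]
gripper_width: 0.0283
```

```bash
python3 p.py 0.4449,0.3524,0.265,-0.369,14
```

```text
t 49.23 pos [ 0.4731 -0.0566  0.2673] toolyaw 0.006 grip 0.0283 q6 1.44 F [-0.1 -0.4 -2.3]
[[0.58, -0.04, 0.0, 0.027], [0.58, -0.05, 0.0, 0.027], [0.58, -0.07, 0.0, 0.027], [0.58, -0.08, 0.0, 0.027], [0.58, -0.1, 0.0, 0.027], [0.57, -0.11, 0.0, 0.027], [0.57, -0.13, 0.0, 0.027], [0.57, -0.15, 0.0, 0.027], [0.56, -0.16, 0.0, 0.027], [0.56, -0.18, 0.0, 0.027], [0.55, -0.19, 0.0, 0.027], [0.55, -0.2, 0.0, 0.027], [0.54, -0.22, 0.0, 0.027], [0.54, -0.23, 0.0, 0.027]]
```

Call:
play_rows([
  [0.58, -0.04, 0, 0.027],
  [0.58, -0.05, 0, 0.027],
  [0.58, -0.07, 0, 0.027],
  [0.58, -0.08, 0, 0.027],
  [0.58, -0.1, 0, 0.027],
  [0.57, -0.11, 0, 0.027],
  [0.57, -0.13, 0, 0.027],
  [0.57, -0.15, 0, 0.027],
  [0.56, -0.16, 0, 0.027],
  [0.56, -0.18, 0, 0.027],
  [0.55, -0.19, 0, 0.027],
  [0.55, -0.2, 0, 0.027],
])

```text
t: 50.72
position: [0.4626, 0.3044, 0.2704]
ee_rot: [[0.327, 0.945, 0.002], [0.945, -0.327, 0.011], [0.01, -0.002, -1.0]]
wrist_force: [0.6, 0.2, -1.6]
gripper_width: 0.0283
```

```bash
python3 p.py 0.4449,0.3524,0.265,-0.369,2
```

```text
t 50.73 pos [0.4626 0.3044 0.2704] toolyaw -0.333 grip 0.0283 q6 2.48 F [ 0.6  0.2 -1.6]
[[0.4, -0.32, 0.05, 0.018], [0.39, -0.33, 0.05, 0.018]]
```

Call:
play_rows([
  [0.4, -0.32, 0, 0.018],
  [0.35, -0.33, 0, 0.018],
  [0, 0, 0, 0],
  [0, 0, 0, 0],
])

```text
t: 51.22
position: [0.4469, 0.3554, 0.2691]
ee_rot: [[0.36, 0.933, 0.002], [0.933, -0.36, 0.01], [0.01, -0.002, -1.0]]
wrist_force: [0.3, -0.0, -2.0]
gripper_width: 0.0284
```

Call:
play_rows([
  [0, 0, 0, 0],
  [0, 0, 0, 0],
  [0, 0, 0, 0],
  [0, 0, 0, 0],
], grip=62)

```text
t: 51.72
position: [0.4481, 0.3538, 0.2693]
ee_rot: [[0.362, 0.932, 0.003], [0.932, -0.362, 0.01], [0.011, -0.001, -1.0]]
wrist_force: [-0.1, -0.7, -1.3]
gripper_width: 0.0617
```

```bash
cat > q.py <<'E'
from h import *
o=manip.get_obs();p=o["position"];R=np.array(o["ee_rot"])
tz0=np.array([-.006,.001,-1]);L=.13
cur=p+R[:,2]*L; goal=np.array([.4449,.3524,.1247])+tz0*L
e=goal-cur; print("tool units to go",(R.T@e/.05).round(3),"tilt",R[:,2].round(3),"pos",p.round(4),"yaw err",round(-.369-np.arctan2(R[1,1],R[0,1]),3))
E
python3 q.py; python3 - <<'E'
from h import *
o=manip.get_obs();p=o["position"];R=np.array(o["ee_rot"])
im=np.zeros((490,800,3),np.uint8)
v=get_image("side");u=np.round(proj(v,p-[0,0,.12])).astype(int);c=crop(v,u[0]-35,u[1]-35,70,70,7);im[:,:490]=c
cv2.imwrite("pics/c13.png",im[:,:490])
E
```

```text
tool units to go [-0.11  -0.057  2.891] tilt [ 0.003  0.01  -1.   ] pos [0.4481 0.3538 0.2693] yaw err 0.001
```

View pics/c13.png

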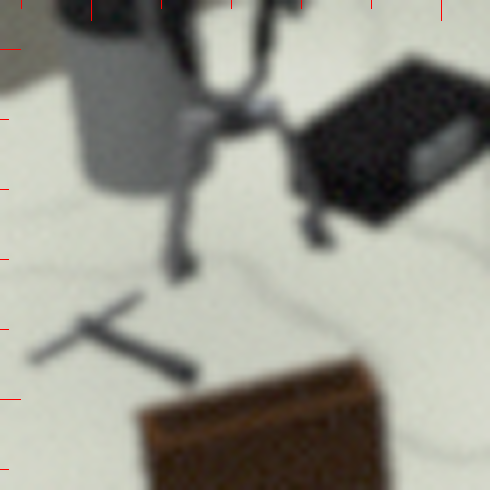

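Call:
play_rows([
  [-0.12, -0.06, 0.2, 0],
  [0, 0, 0.4, 0],
  [0, 0, 0.4, 0],
  [0, 0, 0.2, 0],
  [0, 0, 0, 0],
  [0, 0, 0, 0],
])

```text
t: 52.52
position: [0.4437, 0.3501, 0.2092]
ee_rot: [[0.362, 0.932, 0.005], [0.932, -0.362, 0.012], [0.013, 0.0, -1.0]]
wrist_force: [-0.0, 0.7, -1.1]
gripper_width: 0.062
```

```bash
python3 q.py
```

```text
tool units to go [-0.007 -0.011  1.691] tilt [ 0.005  0.012 -1.   ] pos [0.4437 0.3501 0.2092] yaw err 0.001
```

Call:
play_rows([
  [0, 0, 0.25, 0],
  [0, 0, 0.25, 0],
  [0, 0, 0.2, 0],
  [0, 0, 0, 0],
])

```text
t: 53.02
position: [0.4441, 0.3507, 0.1723]
ee_rot: [[0.362, 0.932, 0.005], [0.932, -0.362, 0.012], [0.014, 0.0, -1.0]]
wrist_force: [-0.2, -0.4, -0.9]
gripper_width: 0.0619
```

```bash
python3 q.py
```

```text
tool units to go [-0.014 -0.015  0.951] tilt [ 0.005  0.012 -1.   ] pos [0.4441 0.3507 0.1723] yaw err 0.001
```

Call:
play_rows([
  [0, 0, 0.25, 0],
  [0, 0, 0.25, 0],
  [0, 0, 0.2, 0],
  [0, 0, 0.15, 0],
  [0, 0, 0, 0],
])

```text
t: 53.65
position: [0.4455, 0.3521, 0.128]
ee_rot: [[0.362, 0.932, 0.008], [0.932, -0.362, 0.015], [0.017, 0.002, -1.0]]
wrist_force: [0.6, 0.0, 1.0]
gripper_width: 0.0619
```

Call:
play_rows([
  [0, 0, 0.04, 0],
  [0, 0, 0, 0],
  [0, 0, 0, 0],
], grip=67)

```text
t: 54.02
position: [0.4454, 0.352, 0.1253]
ee_rot: [[0.362, 0.932, 0.008], [0.932, -0.362, 0.014], [0.016, 0.002, -1.0]]
wrist_force: [-0.2, -0.5, -1.3]
gripper_width: 0.0672
```

Call:
play_rows([
  [0, 0, 0, 0],
  [0, 0, 0, 0],
  [0, 0, 0, 0],
  [0, 0, 0, 0],
  [0, 0, -0.2, 0],
  [0, 0, -0.4, 0],
  [0, 0, -0.6, 0],
  [0, 0, -0.8, 0],
  [0, 0, -0.8, 0],
  [0, -0.5, -0.5, 0],
  [0, 0, 0, 0],
], grip=85)

```text
t: 55.4
position: [0.4205, 0.3587, 0.3]
ee_rot: [[0.362, 0.932, 0.011], [0.932, -0.362, 0.017], [0.019, 0.004, -1.0]]
wrist_force: [-0.2, -0.4, -0.3]
gripper_width: 0.0848
```

```bash
python3 pl.py 0.4427 0.3508 -0.365 pics/c14.png;  python3 - <<'E'
from h import *
v=get_image("side")
for y,x in((.056,.637),(-.018,.639),(-.097,.640)): print([brass(v,*np.round(proj(v,X)).astype(int),6) for X in ([x-.013,y,.053],)],proj(v,[x-.013,y,.053]))
a=cv2.imread("pics/c14.png"); im=np.zeros((400,800,3),np.uint8); im[:,:396]=a[:,400:796]; im[:400,400:800]=cv2.resize(crop(v,245,130,80,80,5),(400,400)); cv2.imwrite("pics/c15.png",im)
E
```

```text
109 178
140 111
[array([269.44117647, 166.79411765])] [269.83302513 166.22898835]
[array([286.90714286, 176.2       ])] [286.44598476 175.49739117]
[array([304.        , 185.94736842])] [304.88858553 186.0680389 ]
```

View pics/c15.png

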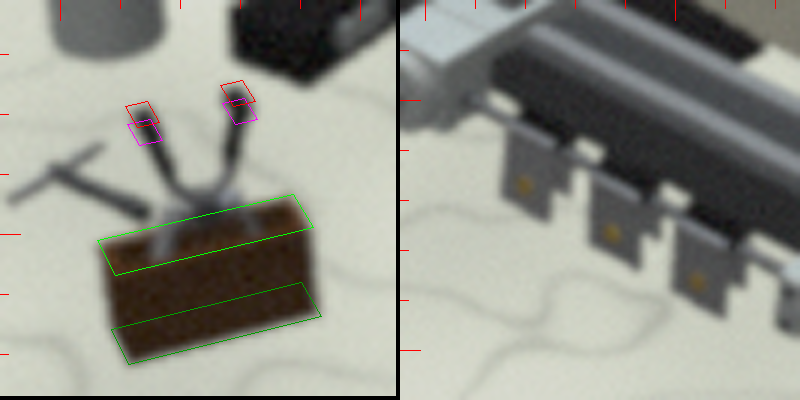

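The pliers stand upright in the block, with pads where they were at the start ((143,115) and (237,95)). All three guards hang shut, and the gripper is clear and still. I'm handing in.

```bash
python3 -c "
from plant import manip
print(manip.finish_job(), manip.get_obs()['t'])"
```

```text
the job is handed in; nothing more can be done
the job is handed in; nothing more can be done
```

The three grey guards are hung on the free lead screw, pressed shut with the snap pliers, and the pliers are back in their block. I handed the job in at about 56 s of robot time; it gave no verdict.

**Guards:** They hang at about y = +75, 0 and -78 mm along the screw. In the last side image all three brass studs lie within about 1 pixel of where they should be when shut. I judged the clicks from those stud positions and the upright leaves; I had no direct joint reading.

**Pliers:** They stand handles up in the block. In the last side view the pads match where they were before I picked them up, to about a pixel. The gripper was open and clear above them.

**Bystanders:** I saw no contact with the oil can, chuck key, caliper, drill chuck or blue look-alike, and the wrist forces stayed small. I did not re-measure their positions at the end.

**What went less smoothly:**
- The first try at gripping the middle guard's rib was too high, so I repeated it lower.
- Very small arm moves stuck and tilted the tool slightly (up to 0.035 rad) while I lowered the first guard. A larger move freed it.
- The gripper's opening reads 2 to 3 mm under the true width when holding something.
- I saw no guard knocked aside during the run.

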